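# Load the green tape roll from the back of the storage rod

## Task

The tape on the bench dispenser is used up: drop its empty cardboard core into the black scrap bin and hang the green roll, which is behind the other two on the storage rod, fully onto the dispenser's spindle in its place. To get at it, first take the red and the yellow roll off the rod and set both in the roll cradle, and once the green roll is loaded hang them back on the storage rod, each in its old place. Leave the blue-lidded and the open white sample cup standing where they are.

Things in the scene. Friction and masses are not known exactly. Their poses are not given: they have to be found in the camera images.
- roll_green: green tape roll: ring, outer diameter 60 mm, 26 mm wide, clear bore 26 mm, 60 g. Origin at its centre, x axis along the bore. Starts innermost on the storage rod, centre about 37 mm from the upright. Hanging on a 14 mm rod its centre is 6 mm below the rod axis. Pinch it from above across its diameter, pads at the height of its centre
- roll_yellow: yellow tape roll: ring, outer diameter 60 mm, 26 mm wide, clear bore 26 mm, 60 g. Origin at its centre, x axis along the bore. Starts in the middle or outermost on the storage rod (rolls about 38 mm apart). Hanging on a 14 mm rod its centre is 6 mm below the rod axis. Pinch it from above across its diameter, pads at the height of its centre
- roll_red: red tape roll: ring, outer diameter 60 mm, 26 mm wide, clear bore 26 mm, 60 g. Origin at its centre, x axis along the bore. Starts in the middle or outermost on the storage rod (rolls about 38 mm apart). Hanging on a 14 mm rod its centre is 6 mm below the rod axis. Pinch it from above across its diameter, pads at the height of its centre
- empty_core: empty brown cardboard core on the dispenser's spindle: a tube 26 mm long, outer diameter 33 mm, bore 26 mm, 15 g. Origin at its centre, x axis along the bore; hangs 6 mm below the spindle's axis. Pinch it from above across its diameter
- rack: storage rack, fixed: plywood base 185 x 100 x 14 mm, blue upright plate (70 mm wide, 110 mm high) and one level steel rod, diameter 14 mm. Origin on the bench below where the rod leaves the upright's front. The rod runs along the rack's -x, towards the robot, from x = 0 (12 mm radius collar to -6) to its free tip at x = -140 mm, axis 85 mm above the bench, y = 0. Rolls go on and off only over the tip
- dispenser: grey tape dispenser, fixed: base 125 x 138 x 16 mm, upright 110 mm high, level steel spindle of 14 mm along its -x, towards the robot, axis 85 mm above the bench, y = 0, free tip at x = -65 mm. Origin on the bench below the upright's front. Black backing disc's front at x = -12; a roll fully on has its centre at x = -25 to -40. Tear bar at y = -71 to -85 mm, 56 mm high
- cradle: roll cradle, fixed: two level wooden rails (10 mm thick, 160 mm long, centres 40 mm apart, axes 34 mm above the bench) along its x axis between aluminium end plates (x = +-83 mm, 46 mm high). Origin on the bench below its middle. Rolls stand on edge on the rails, bore along them, centre 63 mm above the bench at y = 0; room for two, e.g. at x = +35 and -35 mm
- scrap_bin: small square black plastic scrap bin, open at the top, fixed to the bench: outside 100 x 100 mm (rim 108 mm), rim 54 mm above the bench, wall 3 mm. Origin on the bench below its middle
- cup_white: open white sample cup standing on the bench, diameter 60 mm, 52 mm high, empty; a bystander, to be left standing where it is. Origin at the centre of its underside
- cup_blue: sample cup with a blue lid standing on the bench, diameter 64 mm, 58 mm high; a bystander, to be left standing where it is. Origin at the centre of its underside
Mind the look-alikes: they are no part of the job. There is more than one size of the empty_core; the one meant has the size given above.

How it is judged:
On the way, in this order (a step that is already met when the one before it is completed fails the run):
1. the red and the yellow roll both stand in the cradle, let go (x of roll_red in the frame of cradle between -0.07 and 0.07 m and y of roll_red in the frame of cradle between -0.012 and 0.012 m and z of roll_red in the frame of cradle between 0.052 and 0.072 m and angle between the x axis of each of roll_red, roll_yellow and the x axis of cradle, either way round below 0.25 rad and contact force between the fingers and roll_red below 0.2 N and linear speed of each of roll_red, roll_yellow below 0.03 m/s and x of roll_yellow in the frame of cradle between -0.07 and 0.07 m and y of roll_yellow in the frame of cradle between -0.012 and 0.012 m and z of roll_yellow in the frame of cradle between 0.052 and 0.072 m and contact force between the fingers and roll_yellow below 0.2 N), for 0.2 s.
2. the green roll hangs fully on the dispenser's spindle, let go, the empty core in the scrap bin (x of roll_green in the frame of dispenser between -0.046 and -0.018 m and y of roll_green in the frame of dispenser between -0.01 and 0.01 m and z of roll_green in the frame of dispenser between 0.068 and 0.088 m and angle between the x axis of roll_green and the x axis of dispenser, either way round below 0.25 rad and contact force between the fingers and roll_green below 0.2 N and linear speed of each of roll_green, empty_core below 0.03 m/s and x of empty_core in the frame of scrap_bin between -0.047 and 0.047 m and y of empty_core in the frame of scrap_bin between -0.047 and 0.047 m and z of empty_core in the frame of scrap_bin below 0.045 m and contact force between the fingers and empty_core below 0.2 N), for 0.2 s.
At the end, for the whole second after the job is handed in: Green roll on the dispenser spindle, centre 18-46 mm before the upright; core in the scrap bin; red and yellow rolls on the storage rod, centres within 15 mm of their starting places; bores within 10 mm sideways and 0.25 rad of their rods; all released, at rest (all of step 2 and x of roll_red in the frame of rack between -0.13 and -0.045 m and y of roll_red in the frame of rack between -0.01 and 0.01 m and z of roll_red in the frame of rack between 0.068 and 0.088 m and angle between the x axis of each of roll_red, roll_yellow and the x axis of rack, either way round below 0.25 rad and contact force between the fingers and roll_red below 0.2 N and linear speed of each of roll_red, roll_yellow below 0.03 m/s and distance of each of roll_red, roll_yellow from where it was at the start of the episode below 0.015 m and x of roll_yellow in the frame of rack between -0.13 and -0.045 m and y of roll_yellow in the frame of rack between -0.01 and 0.01 m and z of roll_yellow in the frame of rack between 0.068 and 0.088 m and contact force between the fingers and roll_yellow below 0.2 N); the robot touches nothing.
It fails at once if the sample cup cup_white is shifted by more than 25 mm or tipped by more than 0.3 rad (distance of cup_white from where it was at the start of the episode above 0.025 m or angle between cup_white's own z axis and vertical above 0.3 rad).
It fails at once if the sample cup cup_blue is shifted by more than 25 mm or tipped by more than 0.3 rad (distance of cup_blue from where it was at the start of the episode above 0.025 m or angle between cup_blue's own z axis and vertical above 0.3 rad).
It also fails if it takes over 144 s, if anything falls off the work surface, if the arm or the gripper's body presses on something with over 40 N, if the wrist force passes 120 N, or if a joint passes its speed limit or range.

## Robot

A 7-joint arm with a two-finger parallel gripper is mounted at the origin on a cart in front of the work surface, level with it; the furniture and walls round the work are solid. World frame = base frame: x ahead of the robot, y to its left, z up, the work surface at z = 0. Lengths are in m, angles in rad, forces in N, time in s.
With the tool pointing down it reaches from about 0.425 to 0.925 m from the base axis. Payload 6.8 kg.
Tool frame: the origin (TCP) lies at the very end of the fingers, on their centre line; the grasp point (between the pads) lies 19 mm behind it; z points along the fingers, y is the direction in which the jaws open and shut (so a half turn about z gives the same grasp; the last joint's range is limited). The gripper opens to 85 mm and grips with 20 to 120 N. Pads are 22 mm wide; open, the fingers measure 114 mm over their backs; the gripper's body (76 mm by 85 mm) begins 54 mm behind the grasp point. The pads swing forward as they close: fully open they stand 13 mm farther back than shut.
Start: joints at [1.17, 0.477, 0.022, 1.555, -0.011, 1.109, -0.083], TCP at [0.195, -0.646, 0.231] pointing down, gripper open.
Joint ranges: [-2.96, 2.96], [-0.34, 2.1], [-1.41, 1.46], [0.24, 2.44], [-1.37, 4.51], [0.17, 1.92], [-2.96, 2.96]. Speed limits (rad/s): [2.39, 2.39, 3.14, 3.14, 3.14, 3.14, 3.14].

## Interface

Orientations are given as a rotation vector (axis times angle).
In Python, from bench import monitor, viewer, job gives the robot as it stands. The module is installed in compiled form; this text tells all that it offers.
- The arm moves only by the tool drive_tool, never from a script. Its argument "commands" is a list of rows, each an object with "linear": the shift along the tool's x, y, z in m, a list of three; "dr": the turn, a rotation vector about the tool's x, y, z in degrees, a list of three; "jaw": the closure, from 0 (fully open) to 1 (shut). A call has 1 to 8 rows; each row shifts and turns the pose as measured when the row begins, along the tool's axes as they then stand; what a row does not reach is not made up. A row lasts 1/8 s, in which the tool goes at most 62.5 mm and 10.7 degrees, less where a joint would pass 70% of its speed; a pose out of reach is approached as far as the arm can. A call is refused whole if a number of a shift passes 0.0625 or a number of a turn 10.7, either way. A call with a gripper value outside its range is refused whole. The fingers move at their own pace and stop on an object; "force" is the grip in N (left out, the last holds). Time passes only in rows, so rows that do not move let the fingers close. It gives the time, the measured TCP pose, the force and the opening at its end, in the units of the state.
- monitor.get_obs(): the state, without advancing time (a new reading comes with each control period).
- viewer.grab_frame(name): name is "scene" or "top" or "wrist"; returns the picture (420x560x3 uint8, red, green, blue); there is no depth.
- viewer.calibration(name): a dict with "K" (3x3 intrinsics, pixels), "R" (3x3) and "t" (3): a world point X has camera coordinates R X + t. Camera axes: x right, y down, z forward; pixel columns grow to the right and rows downward; lengths in m; the calibration is good to about 2 mm. A picture is of the moment at which its call begins: read the wrist's pose just before it. calibration takes no time and is no camera call; for the wrist camera it gives the pose at the moment of the call.
- job.hand_in(): hands the job in, once; it reports no verdict.
The state is a dict: "clock": time; "joints": joint angles; "qvel": joint speeds; "tau": joint torques, N m; "tcp_pos": TCP position; "orientation": TCP orientation; "contact_force": force on the tool from outside, world axes, zero at the start; "moment": the same for the moment, N m; "grip_width": finger opening in m.
Only numpy, scipy, OpenCV 4.12 (cv2) and the standard library are available. Lean on these libraries where they do the work, as an engineer would, in place of code of your own. Each camera call takes 0.05 s, during which the arm holds its last target.

## Working session

There is one attempt and no reset: what is moved stays moved. The work goes in short steps, Python scripts to look and compute and a tool call to move; the robot and the scene stay as the last step left them, time stands still between calls to the robot, and variables do not carry over. Pictures are saved under pics/ and viewed, and the job is handed in when it is done.

Besides the shell and the picture viewer there is one more tool, called after "Request:" as name([rows], argument=value, ...), one row to a line, values as JSON. drive_tool: Moves the arm, as the interface text tells. Its arguments: {"type":"object","properties":{"commands":{"type":"array"},"force":{"type":"number"}},"required":["commands"]}

```bash
mkdir -p pics
python3 - <<'E'
from bench import monitor, viewer, job
import cv2
print(monitor.get_obs())
for n in ["scene","top","wrist"]:
    im=viewer.grab_frame(n); cv2.imwrite(f"pics/{n}0.png",im[:,:,::-1])
    c=viewer.calibration(n); print(n,c)
E
```

```text
{'clock': 0.0, 'joints': array([ 1.16990303,  0.47781382,  0.02233598,  1.5564427 , -0.01149958,
        1.10930121, -0.08307508]), 'qvel': array([-1.15280320e-03, -3.49961350e-04, -1.46327551e-03, -1.78566081e-03,
       -3.53199114e-05,  1.01646001e-03, -1.98098214e-03]), 'tau': array([-3.65536926e-04, -5.96435988e+01,  1.60784148e+00, -2.81193280e+01,
        1.24160311e-02,  9.46812186e-03,  1.04761077e-05]), 'tcp_pos': array([ 0.19464165, -0.6457121 ,  0.23032015]), 'orientation': array([-3.10620256e+00, -4.58093935e-01,  6.30259861e-04]), 'contact_force': array([-0.46755663,  0.0780912 , -0.31566253]), 'moment': array([ 0.01857097,  0.01939886, -0.01761049]), 'grip_width': 0.08547677070226023}
scene {'K': array([[491.86580677,   0.        , 285.33140594],
       [  0.        , 491.86580677, 208.82338745],
       [  0.        ,   0.        ,   1.        ]]), 'R': array([[-0.73765282, -0.67517264, -0.00319735],
       [-0.40518061,  0.44645399, -0.79781421],
       [ 0.5400898 , -0.5872144 , -0.6028949 ]]), 't': array([0.35613254, 0.3381897 , 0.77608162])}
top {'K': array([[456.815439  ,   0.        , 282.98695926],
       [  0.        , 456.815439  , 218.70031575],
       [  0.        ,   0.        ,   1.        ]]), 'R': array([[-2.59180220e-03, -9.99996192e-01,  9.48145667e-04],
       [-9.84915267e-01,  2.38866569e-03, -1.73020838e-01],
       [ 1.73017914e-01, -1.38227893e-03, -9.84917708e-01]]), 't': array([-0.04894691,  0.57873585,  1.20057824])}
wrist {'K': array([[334.61245497,   0.        , 283.15807364],
       [  0.        , 334.61245497, 206.15472605],
       [  0.        ,   0.        ,   1.        ]]), 'R': array([[ 0.28785517, -0.95767027, -0.00265575],
       [-0.90729921, -0.27360016,  0.31929783],
       [-0.30650865, -0.08950197, -0.9476507 ]]), 't': array([-0.67350286, -0.04128351,  0.38189159])}
```

View pics/scene0.png

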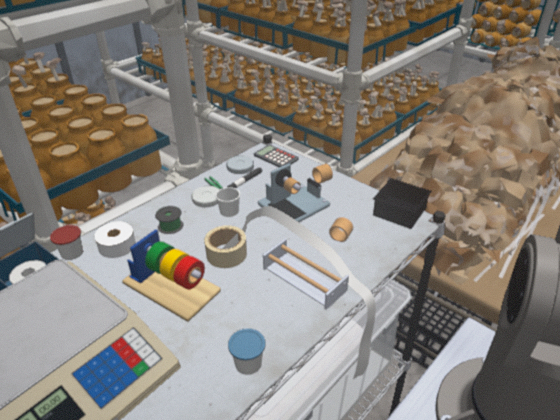

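View pics/top0.png

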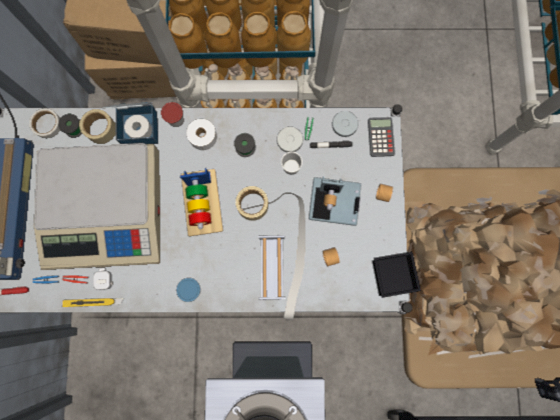

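View pics/wrist0.png

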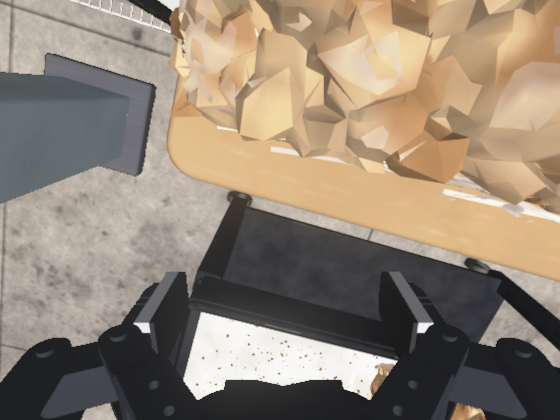

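```bash
cat > h.py <<'E'
from bench import monitor, viewer, job
import cv2, numpy as np
from scipy.spatial.transform import Rotation as Rot
def ray(c,u,v):
    d=c["R"].T@np.linalg.inv(c["K"])@np.array([u,v,1.0]); o=-c["R"].T@c["t"]; return o,d
def onz(c,u,v,z):
    o,d=ray(c,u,v); return o+d*(z-o[2])/d[2]
def proj(c,X):
    p=c["K"]@(c["R"]@np.asarray(X,float)+c["t"]); return p[:2]/p[2]
def crop(im,x0,y0,x1,y1,name,s):
    cv2.imwrite(name,cv2.resize(im[y0:y1,x0:x1,::-1],None,fx=s,fy=s,interpolation=cv2.INTER_CUBIC))
def tri(c1,p1,c2,p2):
    o1,d1=ray(c1,*p1);o2,d2=ray(c2,*p2)
    A=np.stack([d1,-d2],1);s=np.linalg.lstsq(A,o2-o1,rcond=None)[0]
    a=o1+d1*s[0];b=o2+d2*s[1];return (a+b)/2,np.linalg.norm(a-b)
E
python3 - <<'E'
from h import *
t=cv2.imread("pics/top0.png")[:,:,::-1]; s=cv2.imread("pics/scene0.png")[:,:,::-1]
crop(t,165,150,325,270,"pics/c1.png",5)
crop(t,285,150,445,270,"pics/c2.png",5)
crop(t,225,220,345,310,"pics/c3.png",6)
crop(s,100,190,260,310,"pics/c4.png",5)
crop(s,230,150,390,270,"pics/c5.png",5)
E
```

```text
(no output)
```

View pics/c1.png

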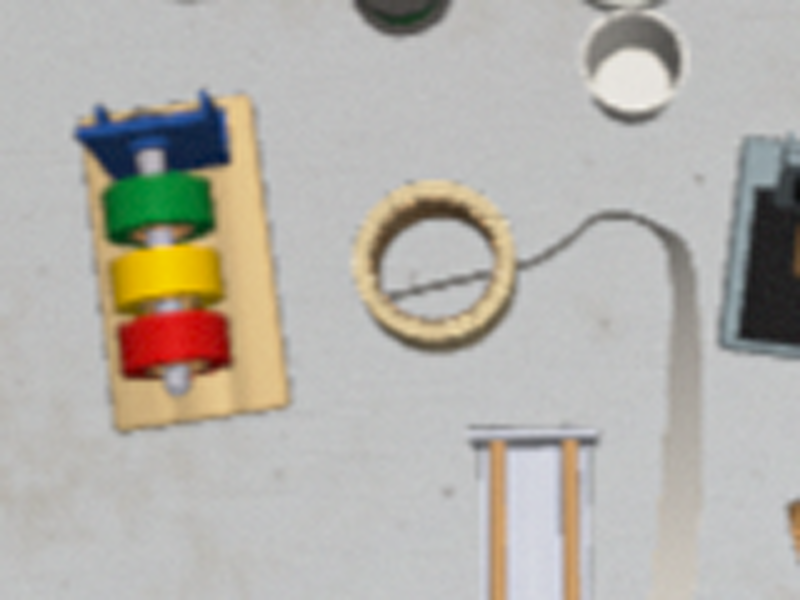

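View pics/c2.png

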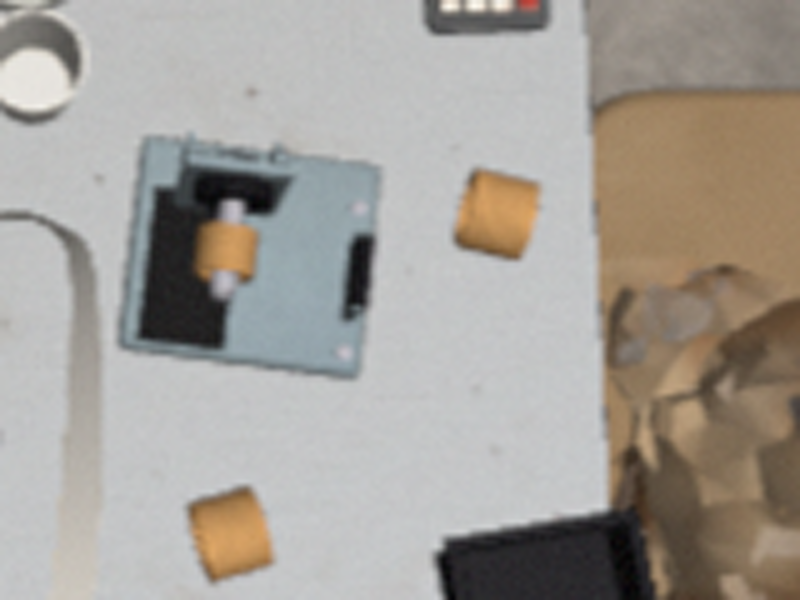

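View pics/c3.png

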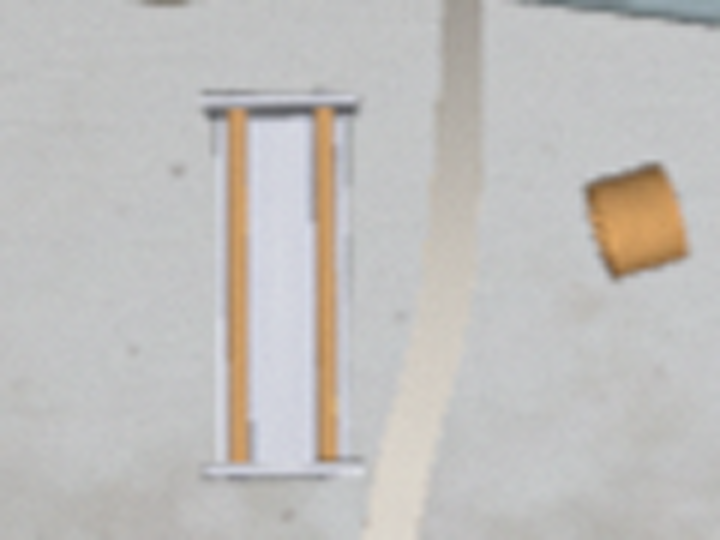

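View pics/c4.png

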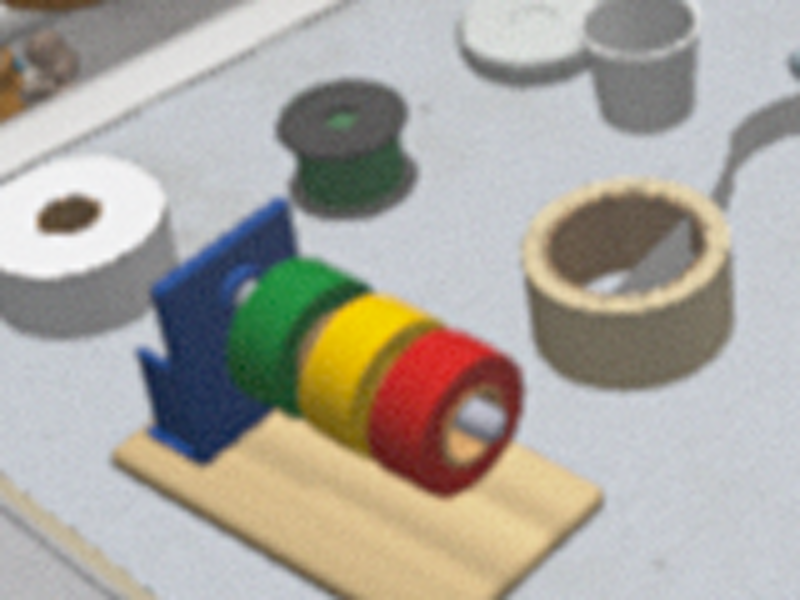

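View pics/c5.png

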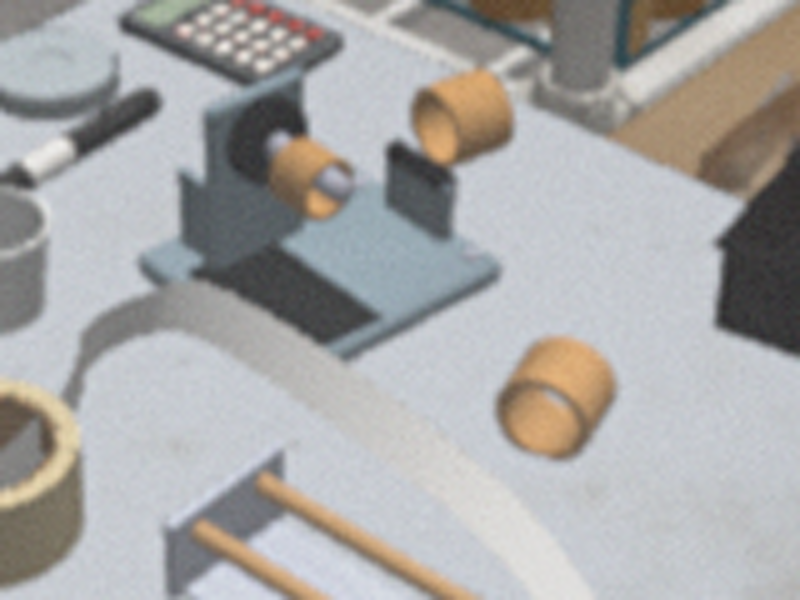

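Run:
```python
from h import *
c=viewer.calibration("top"); s=viewer.calibration("scene")
np.set_printoptions(precision=4,suppress=True)
print("cams",-c["R"].T@c["t"],-s["R"].T@s["t"])
T=lambda cx,cy,ox,oy,k,z:onz(c,cx/k+ox-0.5+.5/k,cy/k+oy-.5+.5/k,z)
P=lambda *a:print(*a)
c1=(165,150,5);c2=(285,150,5);c3=(225,220,6)
def t(p,o,z): return T(p[0],p[1],o[0],o[1],o[2],z)
P("rod tip",t((178,382),c1,.085),"rod base",t((149,152),c1,.088))
P("rack base corners z.014",[t(p,c1,.014) for p in [(118,430),(288,405),(248,95),(80,118)]])
P("green L/R",t((103,205),c1,.079),t((214,200),c1,.079))
P("yellow",t((111,285),c1,.079),t((222,275),c1,.079))
P("red",t((120,345),c1,.079),t((230,338),c1,.079))
P("spindle tip",t((222,290),c2,.085),"base",t((232,205),c2,.085))
P("disp base corners .016",[t(p,c2,.016) for p in [(143,137),(380,165),(357,377),(122,348)]])
P("core top",[t(p,c2,.09) for p in [(198,222),(260,226),(256,284),(195,277)]])
P("cradle corners .046",[t(p,c3,.046) for p in [(202,97),(360,97),(363,470),(204,470)]])
P("rails .039",[t(p,c3,.039) for p in [(237,110),(323,110),(327,460),(238,460)]])
P("white cup top rim .052",t((636,60),c1,.052))
im=cv2.imread("pics/top0.png")
h=cv2.cvtColor(im,cv2.COLOR_BGR2HSV)
m=((h[...,0]>95)&(h[...,0]<112)&(h[...,1]>90)).astype(np.uint8)
n,l,st,ce=cv2.connectedComponentsWithStats(m)
for i in range(1,n):
  if st[i,4]>200: P("blue",st[i],ce[i],onz(c,*ce[i],.058))
m=(im.max(2)<60).astype(np.uint8); n,l,st,ce=cv2.connectedComponentsWithStats(m)
for i in range(1,n):
  if st[i,4]>400 and 370<ce[i][0]<425 and 240<ce[i][1]<310:
    r=cv2.minAreaRect(np.argwhere(l==i)[:,::-1].astype(np.float32)); P("bin",st[i],r,onz(c,*r[0],.054))
# strip height
for a,b in [((291,203),(256,212)),((303,240),(335,260))]: P("strip",tri(c,a,s,b))
```

```text
cams [ 0.3622 -0.0487  1.2827] [-0.0194  0.5452  0.7388]
rod tip [0.5534 0.1694 0.085 ] rod base [0.6785 0.1881 0.088 ]
rack base corners z.014 [array([0.5376, 0.2152, 0.014 ]), array([0.5515, 0.1202, 0.014 ]), array([0.7317, 0.1469, 0.014 ]), array([0.7183, 0.243 , 0.014 ])]
green L/R [0.6514 0.2138 0.079 ] [0.654  0.1539 0.079 ]
yellow [0.6072 0.208  0.079 ] [0.6126 0.1485 0.079 ]
red [0.5745 0.2021 0.079 ] [0.5781 0.1434 0.079 ]
spindle tip [ 0.6024 -0.1734  0.085 ] base [ 0.649  -0.1798  0.085 ]
disp base corners .016 [array([ 0.7056, -0.1372,  0.016 ]), array([ 0.6888, -0.2723,  0.016 ]), array([ 0.5662, -0.2555,  0.016 ]), array([ 0.5831, -0.1237,  0.016 ])]
core top [array([ 0.6385, -0.1608,  0.09  ]), array([ 0.6362, -0.194 ,  0.09  ]), array([ 0.6046, -0.1911,  0.09  ]), array([ 0.6085, -0.1587,  0.09  ])]
cradle corners .046 [array([0.5323, 0.0173, 0.046 ]), array([ 0.5321, -0.0546,  0.046 ]), array([ 0.3649, -0.0554,  0.046 ]), array([0.365 , 0.0152, 0.046 ])]
rails .039 [array([0.5272, 0.0016, 0.039 ]), array([ 0.5271, -0.0377,  0.039 ]), array([ 0.3693, -0.0394,  0.039 ]), array([0.3694, 0.0004, 0.039 ])]
white cup top rim .052 [ 0.7404 -0.0755  0.052 ]
blue [181  50 134   9 625] [251.3328  54.4624] [1.062  0.0403 0.058 ]
blue [117 106  40  38 638] [136.2727 122.8903] [0.8531 0.3634 0.058 ]
blue [   1  138   31  141 1493] [ 16.5687 205.8513] [0.6147 0.6779 0.058 ]
blue [180 169  30  17 249] [196.7108 177.4257] [0.6938 0.1879 0.058 ]
blue [105 230  28  27 656] [118.1692 243.    ] [0.5119 0.3941 0.058 ]
blue [177 279  22  22 376] [187.9122 289.4707] [0.3875 0.202  0.058 ]
bin [ 373  251   48   46 1618] ((396.4977111816406, 274.91705322265625), (41.41871643066406, 42.291263580322266), 78.9964599609375) [ 0.4247 -0.3535  0.054 ]
strip (array([ 0.6263, -0.0681,  0.0575]), np.float64(0.01354436628306973))
strip (array([ 0.4967, -0.1283, -0.0389]), np.float64(0.07903252172509133))
```

Request:
drive_tool([
  {"linear": [0.034,-0.037,0],"dr": [0,0,0],"jaw": 0},
  {"linear": [0.034,-0.037,0],"dr": [0,0,0],"jaw": 0},
  {"linear": [0.034,-0.037,0],"dr": [0,0,0],"jaw": 0},
  {"linear": [0.034,-0.037,0],"dr": [0,0,0],"jaw": 0},
  {"linear": [0.034,-0.037,0],"dr": [0,0,0],"jaw": 0},
  {"linear": [0.034,-0.037,0],"dr": [0,0,0],"jaw": 0},
  {"linear": [0.034,-0.037,0],"dr": [0,0,0],"jaw": 0},
  {"linear": [0.034,-0.037,0],"dr": [0,0,0],"jaw": 0},
])

```text
clock: 1.15
tcp_pos: [0.372, -0.2759, 0.2285]
orientation: [-3.108, -0.447, 0.004]
contact_force: [1.0, -0.7, 0.5]
grip_width: 0.0852
```

```bash
cat >> h.py <<'E'
np.set_printoptions(precision=4,suppress=True)
RY=np.radians(8.5); RO=np.array([0.6915,0.190])
DY=np.radians(-7.2); DO=np.array([0.667,-0.1815])
CY=np.radians(0.6); CO=np.array([0.449,-0.019])
def fr(O,yaw,x,y=0):
    return O+np.array([np.cos(yaw)*x-np.sin(yaw)*y,np.sin(yaw)*x+np.cos(yaw)*y])
def st():
    o=monitor.get_obs(); R=Rot.from_rotvec(o["orientation"]).as_matrix()
    print("t %.2f tcp"%o["clock"],o["tcp_pos"],"yaw %.2f tilt"%np.degrees(np.arctan2(R[1,0],R[0,0])),np.degrees(R[:2,2]),"F",o["contact_force"].round(1),"w %.4f"%o["grip_width"],"q",o["joints"].round(2))
    return o,R
def plan(xyz,yawdeg):
    "delta in present tool frame to the wanted pose, straight down tool, x at yaw"
    o,R=st()
    d=R.T@(np.asarray(xyz)-o["tcp_pos"])
    y=np.radians(yawdeg); x=np.array([np.cos(y),np.sin(y),0]); z=np.array([0,0,-1.]); W=np.stack([x,np.cross(z,x),z],1)
    rv=np.degrees(Rot.from_matrix(R.T@W).as_rotvec())
    print("-> ",np.round(xyz,4),"lin",d,"|%.3f|"%np.linalg.norm(d),"dr",rv.round(2))
E
python3 - <<'E'
from h import *
p=fr(RO,RY,-.113); print(p); plan([p[0],p[1],.2],8.5)
E
```

```text
[0.5797 0.1733]
t 1.15 tcp [ 0.372  -0.2759  0.2285] yaw 16.35 tilt [-0.1528  0.0745] F [ 1.  -0.7  0.5] w 0.0852 q [ 0.68  0.14 -0.19  2.03  0.03  0.97 -0.81]
->  [0.5797 0.1733 0.2   ] lin [ 0.3259 -0.3725  0.0285] |0.496| dr [-0.11  0.13  7.85]
```

Request:
drive_tool([
  {"linear": [0.036,-0.042,0],"dr": [0,0,0],"jaw": 0},
  {"linear": [0.036,-0.042,0],"dr": [0,0,0],"jaw": 0},
  {"linear": [0.036,-0.042,0],"dr": [0,0,0],"jaw": 0},
  {"linear": [0.036,-0.042,0],"dr": [0,0,0],"jaw": 0},
  {"linear": [0.036,-0.042,0],"dr": [0,0,0],"jaw": 0},
  {"linear": [0.036,-0.042,0],"dr": [0,0,0],"jaw": 0},
  {"linear": [0.036,-0.042,0],"dr": [0,0,0],"jaw": 0},
  {"linear": [0.02,-0.03,0],"dr": [0,0,7.8],"jaw": 0},
])

```text
clock: 2.15
tcp_pos: [0.5458, 0.1249, 0.2283]
orientation: [-3.133, -0.228, 0.002]
contact_force: [0.3, -0.8, 0.3]
grip_width: 0.0857
```

Run:
```python
from h import *
p=fr(RO,RY,-.113); plan([p[0],p[1],.2],8.5)
im=viewer.grab_frame("wrist"); cv2.imwrite("pics/w1.png",im[:,:,::-1]); np.save("w1.npy",viewer.calibration("wrist"),allow_pickle=True)
c=viewer.calibration("wrist")
for n,x,z in [("tip",-.14,.085),("base",0,.085),("red",-.113,.079),("yel",-.075,.079),("gr",-.037,.079)]: print(n,proj(c,[*fr(RO,RY,x),z]))
```

```text
t 2.15 tcp [0.5458 0.1249 0.2283] yaw 8.31 tilt [-0.0764  0.022 ] F [ 0.3 -0.8  0.3] w 0.0857 q [ 0.03  0.33 -0.45  1.81  0.16  1.04 -1.91]
->  [0.5797 0.1733 0.2   ] lin [ 0.0406 -0.043   0.0283] |0.066| dr [-0.03  0.07 -0.19]
tip [241.7285 177.4215]
base [233.0922  -5.8686]
red [241.1489 145.5032]
yel [239.0285  99.6488]
gr [236.7153  49.6261]
```

View pics/w1.png

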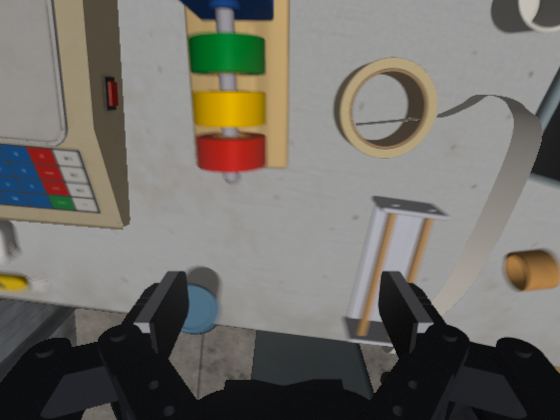

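Run:
```python
from h import *
plan([*fr(RO,RY,-.113),.2],8.5)
c=viewer.calibration("wrist")
im=viewer.grab_frame("wrist"); cv2.imwrite("pics/w2.png",im[:,:,::-1])
np.savez("w2.npz",**c)
print(-c["R"].T@c["t"])
crop(im,150,0,310,200,"pics/w2c.png",3)
for n,x,z in [("tip",-.14,.085),("base",0,.085),("red",-.113,.079),("yel",-.075,.079),("gr",-.037,.079)]: print(n,proj(c,[*fr(RO,RY,x),z]))
print(proj(c,[*CO,.034]), "crad", proj(c,[*DO,0]))
```

```text
t 2.20 tcp [0.5461 0.1304 0.2286] yaw 8.18 tilt [-0.0119  0.2339] F [1.2 4.5 0.6] w 0.0857 q [ 0.02  0.33 -0.45  1.81  0.16  1.04 -1.92]
->  [0.5797 0.1733 0.2   ] lin [ 0.0394 -0.0376  0.0288] |0.062| dr [-0.23 -0.02 -0.32]
[0.6275 0.1416 0.3714]
tip [241.7285 177.4215]
base [233.0922  -5.8686]
red [241.1489 145.5032]
yel [239.0285  99.6488]
gr [236.7153  49.6261]
[401.7089 277.5358] crad [594.0838 100.1662]
```

View pics/w2c.png

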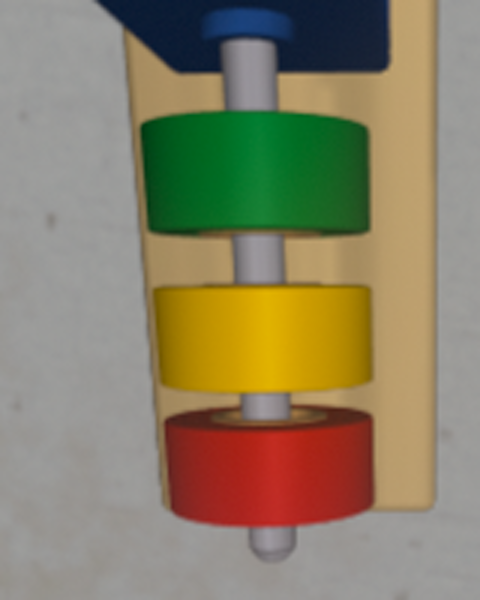

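Run:
```python
from h import *
c=dict(np.load("w2.npz"))
f=lambda u,v,z:onz(c,u/3+150-.33,v/3-.33,z)
print("tip bottom edge",f(272,562,.085),f(272,555,.085))
for L,Rr in [((228,95),(277,95)),((240,262),(285,262)),((243,403),(290,403))]:
    print("rod",(f(*L,.085)+f(*Rr,.085))/2)
print("collar",f(247,40,.09), "upright lower",f(180,72,.014),f(388,70,.014))
for n,l,r,y0,y1 in [("g",142,370,112,235),("y",155,372,287,388),("r",167,374,415,522)]:
    print(n,(f(l,(y0+y1)/2,.079)+f(r,(y0+y1)/2,.079))/2, "top edges",f((l+r)/2,y0,.109),f((l+r)/2,y1,.109))
print(f(240,185,.109))
```

```text
tip bottom edge [0.5442 0.1696 0.085 ] [0.5463 0.1699 0.085 ]
rod [0.6668 0.1871 0.085 ]
rod [0.627  0.1806 0.085 ]
rod [0.59   0.1758 0.085 ]
collar [0.6781 0.1888 0.09  ] upright lower [0.6798 0.2218 0.014 ] [0.6897 0.1565 0.014 ]
g [0.649  0.1853 0.079 ] top edges [0.66   0.1821 0.109 ] [0.633  0.1795 0.109 ]
y [0.6071 0.1792 0.079 ] top edges [0.6213 0.1765 0.109 ] [0.5968 0.1741 0.109 ]
r [0.5706 0.1735 0.079 ] top edges [0.5903 0.1716 0.109 ] [0.5621 0.1688 0.109 ]
[0.6437 0.1844 0.109 ]
```

```bash
sed -i 's/^RY=.*/RY=np.radians(8.4); RO=np.array([0.686,0.1893])/' h.py
python3 - <<'E'
from h import *
plan([*fr(RO,RY,-.113),.056],8.4)
E
```

```text
t 2.25 tcp [0.5454 0.1276 0.2284] yaw 8.62 tilt [-0.0633  0.1375] F [0.3 0.5 0.5] w 0.0848 q [ 0.03  0.33 -0.45  1.81  0.16  1.04 -1.91]
->  [0.5742 0.1728 0.056 ] lin [ 0.0354 -0.0399  0.1725] |0.181| dr [-0.15  0.04  0.22]
```

Request:
drive_tool([
  {"linear": [0.018,-0.02,0.03],"dr": [0,0,0],"jaw": 0},
  {"linear": [0.0175,-0.02,0.03],"dr": [0,0,0.2],"jaw": 0},
  {"linear": [0,0,0.0],"dr": [0,0,0],"jaw": 0},
], force=40)

```text
clock: 2.62
tcp_pos: [0.5752, 0.1709, 0.1668]
orientation: [-3.133, -0.232, 0.002]
contact_force: [-0.9, 0.2, 0.9]
grip_width: 0.0857
```

Run:
```python
from h import *
plan([*fr(RO,RY,-.113),.056],8.4)
```

```text
t 2.62 tcp [0.5752 0.1709 0.1668] yaw 8.48 tilt [-0.0653 -0.0032] F [-0.9  0.2  0.9] w 0.0857 q [-0.06  0.46 -0.44  1.78  0.23  0.96 -2.01]
->  [0.5742 0.1728 0.056 ] lin [-0.0006 -0.002   0.1108] |0.111| dr [-0.01  0.07  0.08]
```

Request:
drive_tool([
  {"linear": [0,-0.001,0.04],"dr": [0,0,0],"jaw": 0},
  {"linear": [0,-0.001,0.04],"dr": [0,0,0],"jaw": 0},
  {"linear": [0,0,0.03],"dr": [0,0,0],"jaw": 0},
  {"linear": [0,0,0],"dr": [0,0,0],"jaw": 0},
  {"linear": [0,0,0],"dr": [0,0,0],"jaw": 0.3},
  {"linear": [0,0,0],"dr": [0,0,0],"jaw": 0.5},
  {"linear": [0,0,0],"dr": [0,0,0],"jaw": 0.5},
  {"linear": [0,0,0],"dr": [0,0,0],"jaw": 0.5},
], force=30)

```text
clock: 3.62
tcp_pos: [0.5789, 0.1677, 0.0639]
orientation: [3.133, 0.228, 0.015]
contact_force: [0.3, -0.3, -1.4]
grip_width: 0.0576
```

Run:
```python
from h import *
plan([*fr(RO,RY,-.113),.056],8.4)
im=viewer.grab_frame("wrist"); cv2.imwrite("pics/w3.png",im[:,:,::-1])
```

```text
t 3.62 tcp [0.5789 0.1677 0.0639] yaw 8.34 tilt [0.5604 0.0312] F [ 0.3 -0.3 -1.4] w 0.0576 q [-0.1   0.59 -0.39  1.85  0.32  0.76 -2.08]
->  [0.5742 0.1728 0.056 ] lin [-0.004  -0.0057  0.0078] |0.011| dr [ 0.05 -0.56 -0.06]
```

View pics/w3.png

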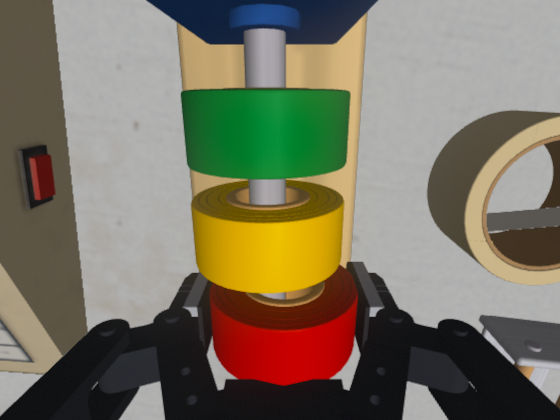

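Request:
drive_tool([
  {"linear": [0,0,0],"dr": [0,0,0],"jaw": 0.8},
  {"linear": [0,0,0],"dr": [0,0,0],"jaw": 1},
  {"linear": [0,0,0],"dr": [0,0,0],"jaw": 1},
], force=40)

```text
clock: 4.05
tcp_pos: [0.5791, 0.1677, 0.0641]
orientation: [-3.133, -0.228, -0.016]
contact_force: [0.9, 0.7, -1.8]
grip_width: 0.0579
```

Run:
```python
from h import *
plan([*fr(RO,RY,-.113),.056],8.4)
c=viewer.calibration("wrist")
im=viewer.grab_frame("wrist"); cv2.imwrite("pics/w4.png",im[:,:,::-1])
for x in (-.14,-.1,-.05,-.006): print(proj(c,[*fr(RO,RY,x),.085]))
crop(im,130,0,410,400,"pics/w4c.png",2)
```

```text
t 4.05 tcp [0.5791 0.1677 0.0641] yaw 8.32 tilt [0.5825 0.0429] F [ 0.9  0.7 -1.8] w 0.0579 q [-0.09  0.59 -0.39  1.85  0.32  0.76 -2.08]
->  [0.5742 0.1728 0.056 ] lin [-0.0042 -0.0058  0.0081] |0.011| dr [ 0.04 -0.58 -0.08]
[271.4986 357.3576]
[270.2491 279.2515]
[268.3347 159.5754]
[266.2034  26.3444]
```

View pics/w4c.png

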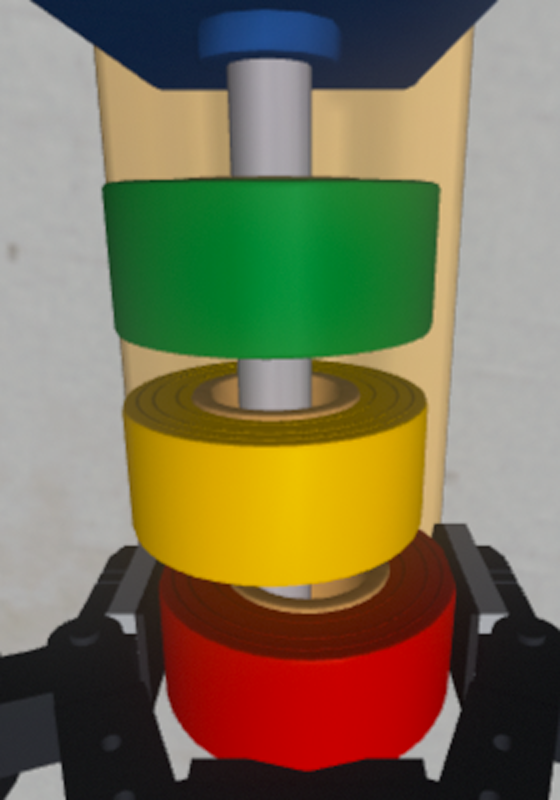

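Request:
drive_tool([
  {"linear": [0,-0.005,-0.004],"dr": [0,-0.5,0],"jaw": 1},
  {"linear": [0,0,0],"dr": [0,0,0],"jaw": 1},
])

```text
clock: 4.35
tcp_pos: [0.5784, 0.1727, 0.0684]
orientation: [3.132, 0.228, 0.001]
contact_force: [0.6, -0.1, -0.9]
grip_width: 0.0584
```

Run:
```python
from h import *
plan([*fr(RO,RY,-.113),.068],8.4)
c=viewer.calibration("wrist")
im=viewer.grab_frame("wrist"); 
crop(im,130,0,410,400,"pics/w5c.png",2)
```

```text
t 4.35 tcp [0.5784 0.1727 0.0684] yaw 8.31 tilt [ 0.053  -0.0555] F [ 0.6 -0.1 -0.9] w 0.0584 q [-0.1   0.59 -0.39  1.84  0.31  0.78 -2.08]
->  [0.5742 0.1728 0.068 ] lin [-0.0042 -0.0007  0.0004] |0.004| dr [ 0.06 -0.04 -0.09]
```

View pics/w5c.png

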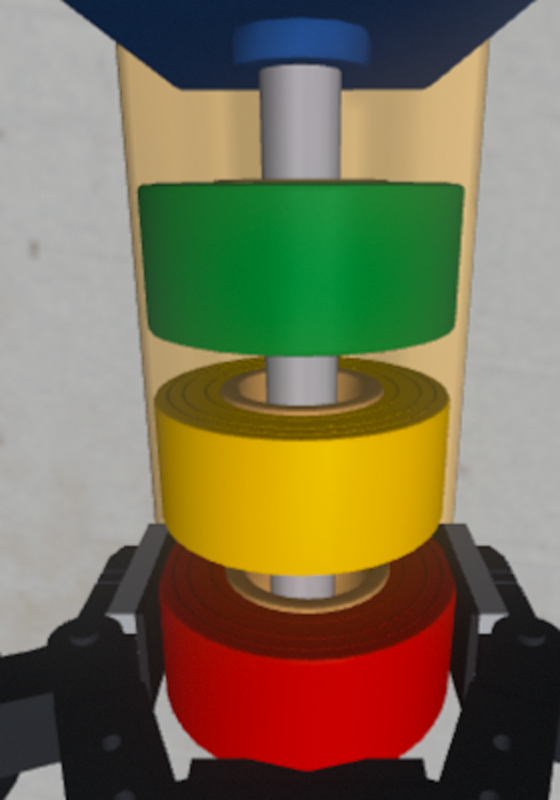

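Request:
drive_tool([
  {"linear": [-0.02,0,0],"dr": [0,0,0],"jaw": 1},
  {"linear": [-0.02,0,0],"dr": [0,0,0],"jaw": 1},
  {"linear": [-0.02,0,0],"dr": [0,0,0],"jaw": 1},
  {"linear": [0,0,0],"dr": [0,0,0],"jaw": 1},
])

```text
clock: 4.9
tcp_pos: [0.5178, 0.1627, 0.0678]
orientation: [3.131, 0.226, 0.001]
contact_force: [-0.0, -0.0, -0.3]
grip_width: 0.0574
```

Run:
```python
from h import *
plan([*fr(CO,CY,.048),.2],0.6)
c=viewer.calibration("wrist")
im=viewer.grab_frame("wrist"); cv2.imwrite("pics/w6.png",im[:,:,::-1])
```

```text
t 4.90 tcp [0.5178 0.1627 0.0678] yaw 8.25 tilt [ 0.0575 -0.1134] F [-0.  -0.  -0.3] w 0.0574 q [-0.1   0.51 -0.4   1.98  0.3   0.71 -2.12]
->  [ 0.497  -0.0185  0.2   ] lin [-0.0465  0.1766 -0.1318] |0.225| dr [ 0.12 -0.05  7.65]
```

View pics/w6.png

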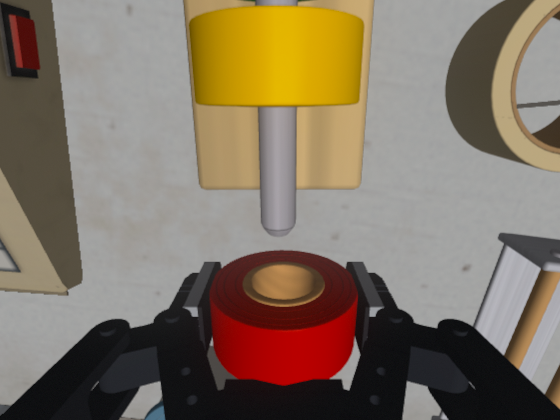

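Request:
drive_tool([
  {"linear": [-0.005,0,-0.045],"dr": [0,0,0],"jaw": 1},
  {"linear": [-0.005,0.02,-0.045],"dr": [0,0,0],"jaw": 1},
  {"linear": [-0.008,0.04,0],"dr": [0,0,0],"jaw": 1},
  {"linear": [-0.008,0.04,0],"dr": [0,0,0],"jaw": 1},
  {"linear": [-0.008,0.04,0],"dr": [0,0,0],"jaw": 1},
  {"linear": [-0.008,0.036,0],"dr": [0,0,7.6],"jaw": 1},
  {"linear": [0,0,0],"dr": [0,0,0],"jaw": 1},
])

```text
clock: 5.82
tcp_pos: [0.5114, -0.0222, 0.1635]
orientation: [-3.141, -0.009, -0.019]
contact_force: [-0.5, 0.8, -0.7]
grip_width: 0.0575
```

Run:
```python
from h import *
plan([*fr(CO,CY,.048),.046],0.6)
c=viewer.calibration("wrist")
im=viewer.grab_frame("wrist"); cv2.imwrite("pics/w7.png",im[:,:,::-1]); np.savez("w7.npz",**c)
```

```text
t 5.83 tcp [ 0.5114 -0.0222  0.1635] yaw 0.34 tilt [0.7007 0.0604] F [-0.5  0.8 -0.7] w 0.0575 q [ 0.24  0.31 -0.38  2.    0.15  0.85 -1.79]
->  [ 0.497  -0.0185  0.046 ] lin [-0.0158 -0.0037  0.1173] |0.118| dr [-0.05 -0.7  -0.26]
```

View pics/w7.png

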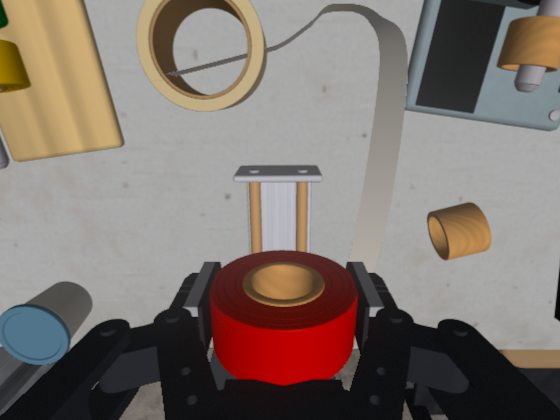

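Run:
```python
from h import *
c=dict(np.load("w7.npz"))
im=cv2.imread("pics/w7.png")[:,:,::-1]; crop(im,220,150,340,260,"pics/w7c.png",6)
f=lambda u,v,z:onz(c,u,v,z)
for v in (190,240): print("rails",f(255.5,v,.039),f(302.5,v,.039))
print("plate",f(236,168,.046),f(320,168,.046),f(234,178,.046),f(322,178,.046))
```

```text
rails [0.519  0.0015 0.039 ] [ 0.5192 -0.0375  0.039 ]
rails [0.4739 0.0024 0.039 ] [ 0.4741 -0.0386  0.039 ]
plate [0.5388 0.0159 0.046 ] [ 0.5392 -0.0506  0.046 ] [0.5307 0.0178 0.046 ] [ 0.5311 -0.0525  0.046 ]
```

View pics/w7c.png

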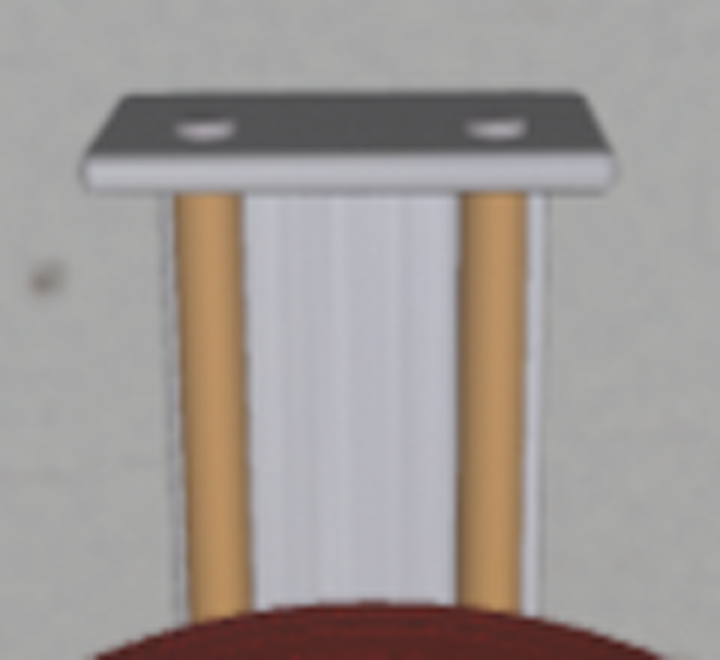

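Request:
drive_tool([
  {"linear": [-0.012,-0.004,0.035],"dr": [0,-0.7,0],"jaw": 1},
  {"linear": [0,0,0.035],"dr": [0,0,0],"jaw": 1},
  {"linear": [0,0,0.02],"dr": [0,0,0],"jaw": 1},
  {"linear": [0,0,0],"dr": [0,0,0],"jaw": 1},
])

```text
clock: 6.38
tcp_pos: [0.5048, -0.0105, 0.0728]
orientation: [-3.136, -0.03, -0.01]
contact_force: [-0.1, -1.1, -0.9]
grip_width: 0.0581
```

```bash
sed -i 's/^CY=.*/CY=np.radians(0.5); CO=np.array([0.448,-0.0182])/' h.py;python3 - <<'E'
from h import *
plan([*fr(CO,CY,.052),.048],0.5)
c=viewer.calibration("wrist")
im=viewer.grab_frame("wrist"); cv2.imwrite("pics/w8.png",im[:,:,::-1]); np.savez("w8.npz",**c)
E
```

```text
t 6.38 tcp [ 0.5048 -0.0105  0.0728] yaw 1.10 tilt [0.3775 0.3199] F [-0.1 -1.1 -0.9] w 0.0581 q [ 0.19  0.44 -0.35  2.07  0.24  0.66 -1.87]
->  [ 0.5    -0.0177  0.048 ] lin [-0.0051  0.0073  0.0247] |0.026| dr [-0.31 -0.38  0.6 ]
```

View pics/w8.png

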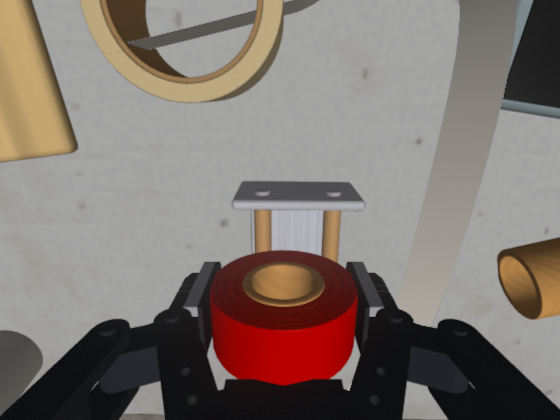

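Request:
drive_tool([
  {"linear": [-0.005,0.007,0.005],"dr": [-0.3,-0.4,0.6],"jaw": 1},
  {"linear": [0,0,0.012],"dr": [0,0,0],"jaw": 1},
  {"linear": [0,0,0],"dr": [0,0,0],"jaw": 1},
])

```text
clock: 6.8
tcp_pos: [0.5024, -0.0174, 0.0577]
orientation: [-3.141, -0.014, -0.008]
contact_force: [-0.4, -0.4, -0.8]
grip_width: 0.0578
```

Run:
```python
from h import *
plan([*fr(CO,CY,.052),.048],0.5)
```

```text
t 6.80 tcp [ 0.5024 -0.0174  0.0577] yaw 0.51 tilt [0.2853 0.006 ] F [-0.4 -0.4 -0.8] w 0.0578 q [ 0.18  0.47 -0.33  2.08  0.26  0.62 -1.89]
->  [ 0.5    -0.0177  0.048 ] lin [-0.0025  0.0003  0.0096] |0.010| dr [-0.   -0.29  0.01]
```

Request:
drive_tool([
  {"linear": [-0.002,0,0.009],"dr": [0,0,0],"jaw": 1},
  {"linear": [0,0,0.001],"dr": [0,0,0],"jaw": 1},
])

```text
clock: 7.05
tcp_pos: [0.5006, -0.0174, 0.0473]
orientation: [-3.141, -0.014, -0.009]
contact_force: [-0.8, -0.2, -0.3]
grip_width: 0.0577
```

Run:
```python
from h import *
plan([*fr(CO,CY,.052),.048],0.5)
im=viewer.grab_frame("scene"); crop(im,230,200,390,320,"pics/s1.png",5)
```

```text
t 7.05 tcp [ 0.5006 -0.0174  0.0473] yaw 0.50 tilt [0.3217 0.0067] F [-0.8 -0.2 -0.3] w 0.0577 q [ 0.18  0.48 -0.33  2.09  0.27  0.6  -1.9 ]
->  [ 0.5    -0.0177  0.048 ] lin [-0.0006  0.0003 -0.0007] |0.001| dr [-0.   -0.32  0.  ]
```

View pics/s1.png

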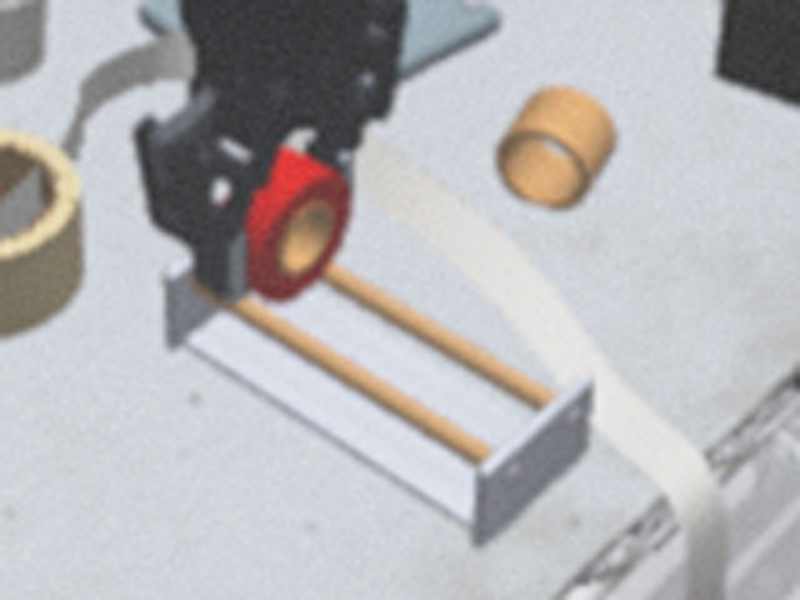

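Request:
drive_tool([
  {"linear": [0,0,0.002],"dr": [0,0,0],"jaw": 1},
  {"linear": [0,0,0.0],"dr": [0,0,0],"jaw": 1},
])

```text
clock: 7.35
tcp_pos: [0.5013, -0.0173, 0.0456]
orientation: [-3.141, -0.014, -0.011]
contact_force: [0.1, 0.6, 0.2]
grip_width: 0.0581
```

Request:
drive_tool([
  {"linear": [0,0,0.0025],"dr": [0,0,0],"jaw": 1},
  {"linear": [0,0,0.0],"dr": [0,0,0],"jaw": 1},
])

```text
clock: 7.6
tcp_pos: [0.5015, -0.0173, 0.0431]
orientation: [-3.141, -0.014, -0.011]
contact_force: [-0.4, -0.1, 0.1]
grip_width: 0.0576
```

Request:
drive_tool([
  {"linear": [0,0,0.0025],"dr": [0,0,0],"jaw": 1},
  {"linear": [0,0,0.0],"dr": [0,0,0],"jaw": 1},
])

```text
clock: 7.85
tcp_pos: [0.5018, -0.0172, 0.0409]
orientation: [-3.141, -0.014, -0.012]
contact_force: [-1.0, 0.0, 3.2]
grip_width: 0.0575
```

Run:
```python
from h import *
im=viewer.grab_frame("scene"); crop(im,230,200,390,320,"pics/s2.png",5)
```

```text
(no output)
```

View pics/s2.png

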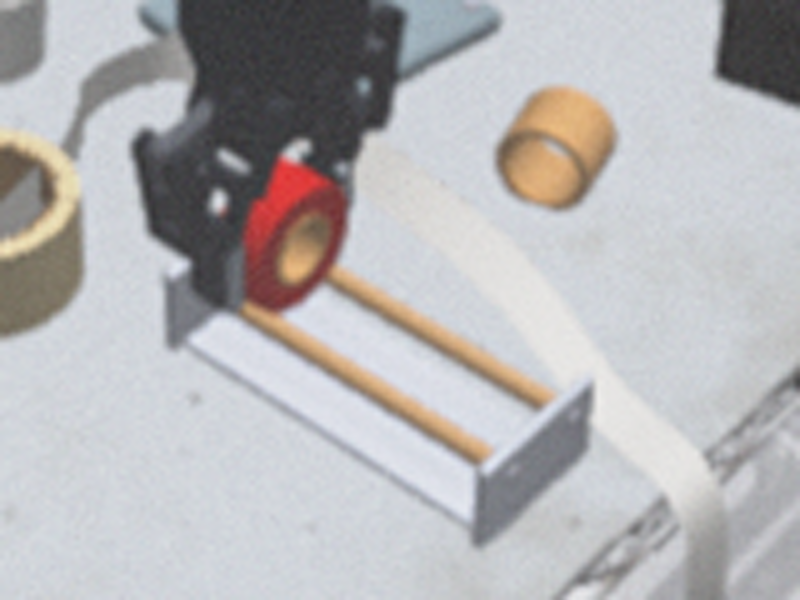

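Request:
drive_tool([
  {"linear": [0,0,0],"dr": [0,0,0],"jaw": 0.2},
  {"linear": [0,0,0],"dr": [0,0,0],"jaw": 0.0},
  {"linear": [0,0,0],"dr": [0,0,0],"jaw": 0.0},
])

```text
clock: 8.28
tcp_pos: [0.5019, -0.0172, 0.0407]
orientation: [-3.141, -0.014, -0.013]
contact_force: [0.3, 0.6, 0.0]
grip_width: 0.0858
```

Request:
drive_tool([
  {"linear": [0,0,-0.035],"dr": [0,0,0],"jaw": 0.0},
  {"linear": [0,0,-0.035],"dr": [0,0,0],"jaw": 0.0},
  {"linear": [0,0,-0.045],"dr": [0,0,0],"jaw": 0.0},
])

```text
clock: 8.65
tcp_pos: [0.4983, -0.0173, 0.1551]
orientation: [-3.141, -0.015, 0.0]
contact_force: [0.8, 0.5, 0.2]
grip_width: 0.0851
```

Run:
```python
from h import *
c=viewer.calibration("wrist")
plan([*fr(RO,RY,-.075),.17],8.4)
im=viewer.grab_frame("wrist"); cv2.imwrite("pics/w9.png",im[:,:,::-1])
print(proj(c,[*CO,.063]),proj(c,[*fr(CO,CY,.048),.063]))
```

```text
t 8.65 tcp [ 0.4983 -0.0173  0.1551] yaw 0.53 tilt [-0.0138  0.0475] F [0.8 0.5 0.2] w 0.0851 q [ 0.24  0.31 -0.39  2.02  0.16  0.84 -1.8 ]
->  [0.6118 0.1783 0.17  ] lin [ 0.1153 -0.1946 -0.0147] |0.227| dr [-0.05  0.01 -7.87]
[284.545  269.8879] [284.6143 212.8278]
```

View pics/w9.png

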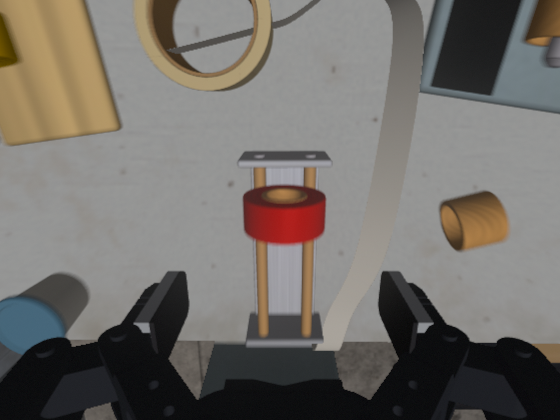

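Request:
drive_tool([
  {"linear": [0.023,-0.039,-0.003],"dr": [0,0,0],"jaw": 0},
  {"linear": [0.023,-0.039,-0.003],"dr": [0,0,0],"jaw": 0},
  {"linear": [0.023,-0.039,-0.003],"dr": [0,0,0],"jaw": 0},
  {"linear": [0.023,-0.039,-0.003],"dr": [0,0,0],"jaw": 0},
  {"linear": [0.023,-0.039,-0.003],"dr": [0,0,-7.8],"jaw": 0},
  {"linear": [0,0,0],"dr": [0,0,0],"jaw": 0},
])

```text
clock: 9.45
tcp_pos: [0.6199, 0.1833, 0.1789]
orientation: [3.133, 0.227, 0.022]
contact_force: [-0.5, -0.4, -0.5]
grip_width: 0.0855
```

Run:
```python
from h import *
plan([*fr(RO,RY,-.075),.058],8.4)
```

```text
t 9.45 tcp [0.6199 0.1833 0.1789] yaw 8.28 tilt [0.7962 0.0107] F [-0.5 -0.4 -0.5] w 0.0855 q [-0.07  0.51 -0.44  1.67  0.26  1.01 -2.02]
->  [0.6118 0.1783 0.058 ] lin [-0.0104  0.0035  0.1208] |0.121| dr [ 0.1  -0.79 -0.13]
```

Request:
drive_tool([
  {"linear": [-0.01,0.003,0.02],"dr": [0,-0.8,0],"jaw": 0},
  {"linear": [0,0,0.03],"dr": [0,0,0],"jaw": 0},
  {"linear": [0,0,0],"dr": [0,0,0],"jaw": 0},
])

```text
clock: 9.82
tcp_pos: [0.6073, 0.1737, 0.1239]
orientation: [3.128, 0.218, -0.01]
contact_force: [-0.5, -0.4, 0.1]
grip_width: 0.0857
```

Run:
```python
from h import *
plan([*fr(RO,RY,-.075),.058],8.4)
c=viewer.calibration("wrist")
im=viewer.grab_frame("wrist"); cv2.imwrite("pics/w10.png",im[:,:,::-1])
for x in (-.14,-.1,-.05,-.006): print(proj(c,[*fr(RO,RY,x),.085]))
```

```text
t 9.82 tcp [0.6073 0.1737 0.1239] yaw 7.97 tilt [-0.3246 -0.3505] F [-0.5 -0.4  0.1] w 0.0857 q [-0.07  0.56 -0.42  1.73  0.28  0.92 -2.04]
->  [0.6118 0.1783 0.058 ] lin [ 0.0056 -0.0043  0.0659] |0.066| dr [ 0.3   0.37 -0.43]
[278.3255 323.307 ]
[277.4763 268.954 ]
[276.2498 190.4524]
[274.9808 109.2336]
```

View pics/w10.png

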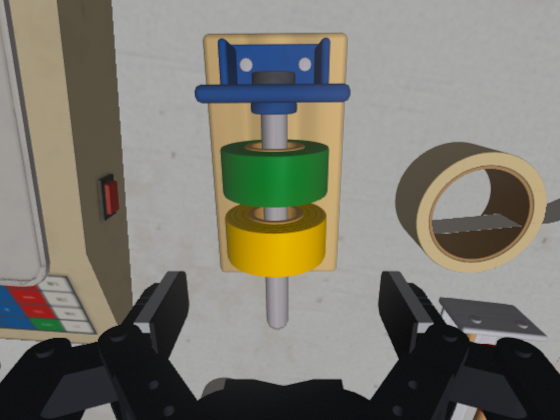

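Request:
drive_tool([
  {"linear": [0.006,-0.004,0.025],"dr": [0.3,0.3,-0.4],"jaw": 0},
  {"linear": [0,0,0.025],"dr": [0,0,0],"jaw": 0},
  {"linear": [0,0,0],"dr": [0,0,0],"jaw": 0},
])

```text
clock: 10.25
tcp_pos: [0.6151, 0.1765, 0.0775]
orientation: [-3.133, -0.223, -0.008]
contact_force: [0.7, 0.0, 0.3]
grip_width: 0.0849
```

Run:
```python
from h import *
plan([*fr(RO,RY,-.075),.058],8.4)
```

```text
t 10.25 tcp [0.6151 0.1765 0.0775] yaw 8.13 tilt [0.2837 0.0352] F [0.7 0.  0.3] w 0.0849 q [-0.09  0.62 -0.4   1.74  0.31  0.83 -2.06]
->  [0.6118 0.1783 0.058 ] lin [-0.0031 -0.0023  0.0195] |0.020| dr [ 0.01 -0.29 -0.27]
```

Request:
drive_tool([
  {"linear": [-0.003,-0.002,0.016],"dr": [0,-0.3,-0.3],"jaw": 0},
  {"linear": [0,0,0.002],"dr": [0,0,0],"jaw": 0},
])

```text
clock: 10.5
tcp_pos: [0.6129, 0.178, 0.0609]
orientation: [-3.133, -0.23, -0.004]
contact_force: [-0.5, 0.3, 0.6]
grip_width: 0.0851
```

Run:
```python
from h import *
plan([*fr(RO,RY,-.075),.058],8.4)
```

```text
t 10.50 tcp [0.6129 0.178  0.0609] yaw 8.39 tilt [0.145  0.0326] F [-0.5  0.3  0.6] w 0.0851 q [-0.09  0.64 -0.4   1.75  0.33  0.81 -2.07]
->  [0.6118 0.1783 0.058 ] lin [-0.0011 -0.0005  0.0029] |0.003| dr [-0.01 -0.15 -0.01]
```

Well centred. Close, and check.

Request:
drive_tool([
  {"linear": [0,0,0.003],"dr": [0,0,0],"jaw": 0.3},
  {"linear": [0,0,0],"dr": [0,0,0],"jaw": 0.7},
  {"linear": [0,0,0],"dr": [0,0,0],"jaw": 1},
  {"linear": [0,0,0],"dr": [0,0,0],"jaw": 1},
])

```text
clock: 11.0
tcp_pos: [0.6138, 0.1784, 0.0593]
orientation: [-3.132, -0.23, -0.007]
contact_force: [0.9, -0.5, -0.9]
grip_width: 0.0595
```

Run:
```python
from h import *
plan([*fr(RO,RY,-.075),.064],8.4)
c=viewer.calibration("wrist")
im=viewer.grab_frame("wrist"); crop(im,130,0,410,400,"pics/w11.png",2)
for x in (-.14,-.1,-.05,-.006): print(proj(c,[*fr(RO,RY,x),.085]))
im=viewer.grab_frame("scene"); crop(im,100,190,260,310,"pics/s3.png",5)
```

```text
t 11.00 tcp [0.6138 0.1784 0.0593] yaw 8.38 tilt [0.2678 0.0635] F [ 0.9 -0.5 -0.9] w 0.0595 q [-0.1   0.64 -0.39  1.75  0.33  0.8  -2.07]
->  [0.6118 0.1783 0.064 ] lin [-0.0019 -0.0002 -0.0047] |0.005| dr [-0.02 -0.27 -0.02]
[283.6107 425.9893]
[283.5453 357.7915]
[283.4458 253.9531]
[283.3358 139.2773]
```

View pics/w11.png

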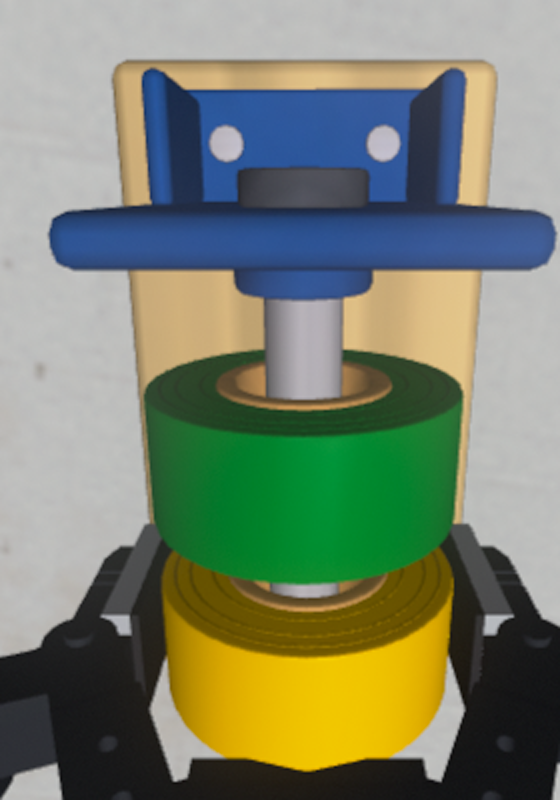

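View pics/s3.png

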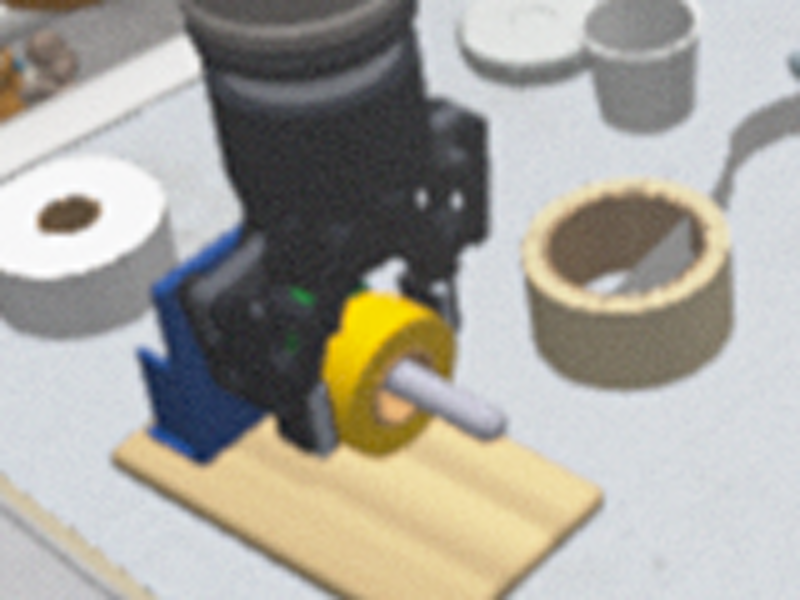

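Request:
drive_tool([
  {"linear": [-0.001,0,-0.0055],"dr": [0,-0.2,0],"jaw": 1},
  {"linear": [-0.015,0,0],"dr": [0,0,0],"jaw": 1},
  {"linear": [-0.02,0,0],"dr": [0,0,0],"jaw": 1},
])

```text
clock: 11.48
tcp_pos: [0.5788, 0.1733, 0.0657]
orientation: [-3.132, -0.228, -0.004]
contact_force: [-0.2, 0.1, -1.3]
grip_width: 0.0593
```

Run:
```python
from h import *
plan([*fr(RO,RY,-.18),.065],8.4)
c=viewer.calibration("wrist")
im=viewer.grab_frame("wrist"); crop(im,130,0,410,400,"pics/w12.png",2)
im=viewer.grab_frame("scene"); crop(im,100,190,260,310,"pics/s4.png",5)
```

```text
t 11.47 tcp [0.5788 0.1733 0.0657] yaw 8.33 tilt [0.1334 0.0805] F [-0.2  0.1 -1.3] w 0.0593 q [-0.09  0.59 -0.41  1.84  0.32  0.77 -2.09]
->  [0.5079 0.163  0.065 ] lin [-0.0716 -0.0001  0.0005] |0.072| dr [-0.06 -0.14 -0.07]
```

View pics/s4.png

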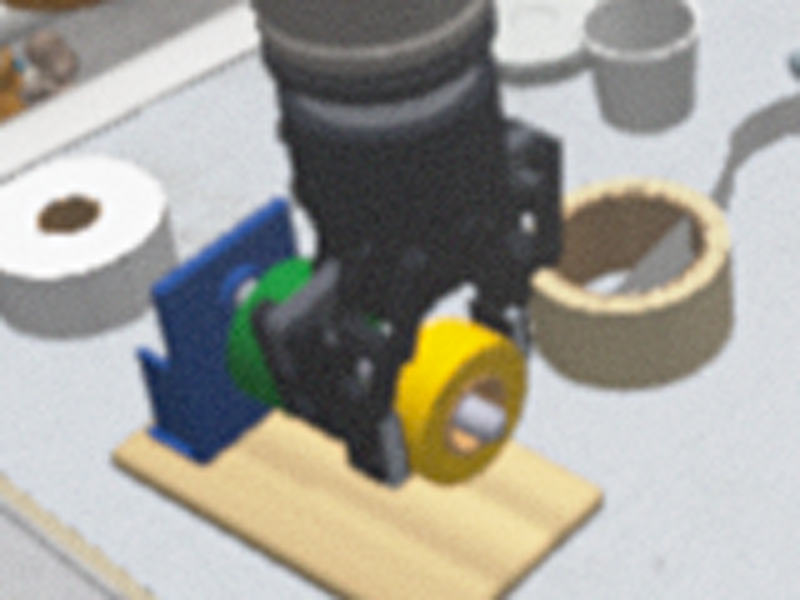

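Request:
drive_tool([
  {"linear": [-0.02,0,0],"dr": [0,0,0],"jaw": 1},
  {"linear": [-0.02,0,0],"dr": [0,0,0],"jaw": 1},
  {"linear": [-0.02,0,0],"dr": [0,0,0],"jaw": 1},
  {"linear": [-0.01,0,0],"dr": [0,0,0],"jaw": 1},
  {"linear": [0,0,0],"dr": [0,0,0],"jaw": 1},
])

```text
clock: 12.2
tcp_pos: [0.5103, 0.1636, 0.0674]
orientation: [-3.131, -0.229, -0.009]
contact_force: [0.8, 0.2, -0.9]
grip_width: 0.0595
```

Request:
drive_tool([
  {"linear": [-0.01,0,-0.04],"dr": [0,0,0],"jaw": 1},
  {"linear": [-0.01,0.02,-0.04],"dr": [0,0,0],"jaw": 1},
  {"linear": [-0.015,0.04,-0.01],"dr": [0,0,0],"jaw": 1},
  {"linear": [-0.015,0.04,0],"dr": [0,0,0],"jaw": 1},
  {"linear": [-0.015,0.04,0],"dr": [0,0,0],"jaw": 1},
  {"linear": [-0.015,0.036,0],"dr": [0,0,7.8],"jaw": 1},
  {"linear": [0,0,0],"dr": [0,0,0],"jaw": 1},
])

```text
clock: 13.08
tcp_pos: [0.4642, -0.0265, 0.1622]
orientation: [-3.136, -0.009, -0.025]
contact_force: [0.2, 0.2, -0.3]
grip_width: 0.0595
```

Run:
```python
from h import *
plan([*fr(CO,CY,-.007),.05],0.5)
c=viewer.calibration("wrist")
im=viewer.grab_frame("wrist"); cv2.imwrite("pics/w13.png",im[:,:,::-1])
```

```text
t 13.07 tcp [ 0.4642 -0.0265  0.1622] yaw 0.32 tilt [0.9202 0.3277] F [ 0.2  0.2 -0.3] w 0.0595 q [ 0.29  0.24 -0.41  2.1   0.13  0.81 -1.76]
->  [ 0.441  -0.0183  0.05  ] lin [-0.025  -0.0077  0.1118] |0.115| dr [-0.32 -0.92 -0.18]
```

View pics/w13.png

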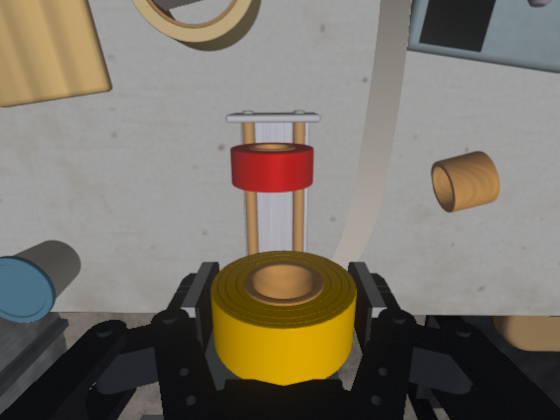

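Request:
drive_tool([
  {"linear": [-0.02,-0.008,0.025],"dr": [-0.3,-0.9,0],"jaw": 1},
  {"linear": [0,0,0.03],"dr": [0,0,0],"jaw": 1},
  {"linear": [0,0,0],"dr": [0,0,0],"jaw": 1},
])

```text
clock: 13.5
tcp_pos: [0.4492, -0.0128, 0.1075]
orientation: [-3.138, -0.025, -0.01]
contact_force: [0.2, 0.3, -0.0]
grip_width: 0.0596
```

Run:
```python
from h import *
plan([*fr(CO,CY,-.004),.046],0.5)
```

```text
t 13.50 tcp [ 0.4492 -0.0128  0.1075] yaw 0.92 tilt [0.3723 0.2087] F [ 0.2  0.3 -0. ] w 0.0596 q [ 0.24  0.31 -0.4   2.17  0.19  0.68 -1.84]
->  [ 0.444  -0.0182  0.046 ] lin [-0.0057  0.0056  0.0615] |0.062| dr [-0.2  -0.37  0.42]
```

Request:
drive_tool([
  {"linear": [-0.005,0.0055,0.025],"dr": [-0.2,-0.3,0.4],"jaw": 1},
  {"linear": [0,0,0.025],"dr": [0,0,0],"jaw": 1},
  {"linear": [0,0,0.004],"dr": [0,0,0],"jaw": 1},
])

```text
clock: 13.88
tcp_pos: [0.4498, -0.0154, 0.0559]
orientation: [-3.14, -0.022, -0.013]
contact_force: [-0.6, 0.6, -0.1]
grip_width: 0.0597
```

Run:
```python
from h import *
plan([*fr(CO,CY,-.004),.046],0.5)
```

```text
t 13.88 tcp [ 0.4498 -0.0154  0.0559] yaw 0.80 tilt [0.4753 0.0897] F [-0.6  0.6 -0.1] w 0.0597 q [ 0.2   0.41 -0.36  2.2   0.26  0.56 -1.91]
->  [ 0.444  -0.0182  0.046 ] lin [-0.0059  0.0027  0.0098] |0.012| dr [-0.08 -0.48  0.3 ]
```

Request:
drive_tool([
  {"linear": [-0.005,0.003,0.006],"dr": [-0.1,-0.4,0.3],"jaw": 1},
  {"linear": [0,0,0.004],"dr": [0,0,0],"jaw": 1},
])

```text
clock: 14.12
tcp_pos: [0.4467, -0.018, 0.0473]
orientation: [3.141, 0.015, 0.007]
contact_force: [0.2, 0.6, -1.4]
grip_width: 0.0593
```

Request:
drive_tool([
  {"linear": [0,0,0.002],"dr": [0,0,0],"jaw": 1},
  {"linear": [0,0,0],"dr": [0,0,0],"jaw": 1},
])

```text
clock: 14.38
tcp_pos: [0.4473, -0.018, 0.046]
orientation: [3.141, 0.015, 0.009]
contact_force: [0.5, -0.0, -0.1]
grip_width: 0.0595
```

Run:
```python
from h import *
plan([*fr(CO,CY,-.004),.042],0.5)
im=viewer.grab_frame("scene"); crop(im,230,200,390,320,"pics/s5.png",5)
```

```text
t 14.38 tcp [ 0.4473 -0.018   0.046 ] yaw 0.54 tilt [ 0.3211 -0.0142] F [ 0.5 -0.  -0.1] w 0.0595 q [ 0.2   0.42 -0.35  2.21  0.28  0.54 -1.92]
->  [ 0.444  -0.0182  0.042 ] lin [-0.0034  0.0002  0.0039] |0.005| dr [ 0.02 -0.32  0.04]
```

View pics/s5.png

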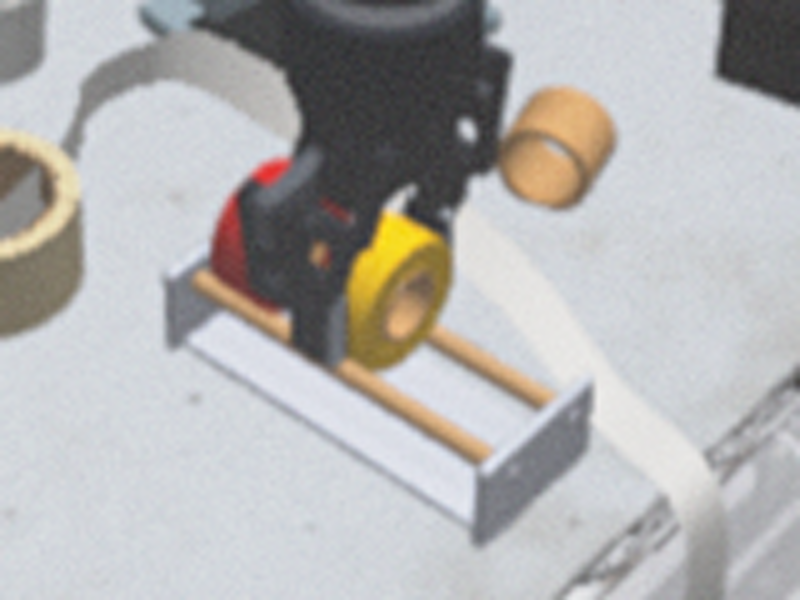

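Request:
drive_tool([
  {"linear": [-0.002,0,0.003],"dr": [0,-0.3,0],"jaw": 1},
  {"linear": [0,0,0],"dr": [0,0,0],"jaw": 1},
])

```text
clock: 14.68
tcp_pos: [0.4454, -0.0181, 0.0431]
orientation: [3.141, 0.015, 0.001]
contact_force: [-0.6, -0.6, -0.9]
grip_width: 0.0596
```

Request:
drive_tool([
  {"linear": [0,0,0.002],"dr": [0,0,0],"jaw": 1},
  {"linear": [0,0,0],"dr": [0,0,0],"jaw": 1},
])

```text
clock: 14.92
tcp_pos: [0.446, -0.0182, 0.0417]
orientation: [3.141, 0.014, 0.002]
contact_force: [-0.8, -0.5, 1.6]
grip_width: 0.059
```

Request:
drive_tool([
  {"linear": [0,0,0.0005],"dr": [0,0,0],"jaw": 0.3},
  {"linear": [0,0,0],"dr": [0,0,0],"jaw": 0.0},
  {"linear": [0,0,0],"dr": [0,0,0],"jaw": 0.0},
  {"linear": [0,0,-0.035],"dr": [0,0,0],"jaw": 0.0},
  {"linear": [0,0,-0.035],"dr": [0,0,0],"jaw": 0.0},
  {"linear": [0,0,-0.045],"dr": [0,0,0],"jaw": 0.0},
  {"linear": [0,0,0],"dr": [0,0,0],"jaw": 0.0},
])

```text
clock: 15.8
tcp_pos: [0.4457, -0.0178, 0.1588]
orientation: [3.141, 0.015, 0.0]
contact_force: [-0.3, -1.2, -1.2]
grip_width: 0.0853
```

Run:
```python
from h import *
c=viewer.calibration("wrist")
plan([*fr(DO,DY,-.05),.2],-7.2)
im=viewer.grab_frame("wrist"); cv2.imwrite("pics/w14.png",im[:,:,::-1])
print(proj(c,[*fr(CO,CY,-.007),.063]),proj(c,[*fr(CO,CY,.048),.063]))
im=viewer.grab_frame("scene"); crop(im,230,150,430,300,"pics/s6.png",4)
```

```text
t 15.80 tcp [ 0.4457 -0.0178  0.1588] yaw 0.56 tilt [ 0.0052 -0.0144] F [-0.3 -1.2 -1.2] w 0.0853 q [ 0.29  0.23 -0.43  2.13  0.13  0.81 -1.79]
->  [ 0.6174 -0.1752  0.2   ] lin [ 0.1701  0.1591 -0.0411] |0.237| dr [ 0.01 -0.01  7.76]
[284.4346 214.2731] [284.5466 141.0628]
```

View pics/w14.png

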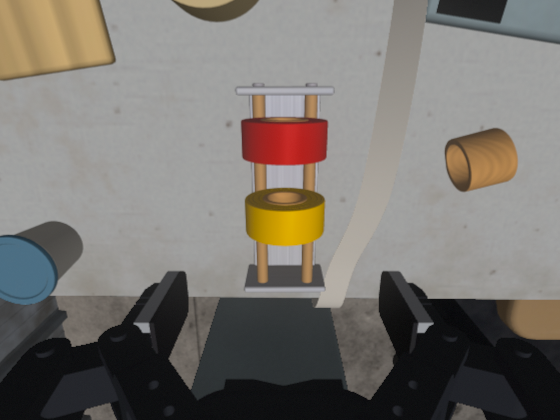

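View pics/s6.png

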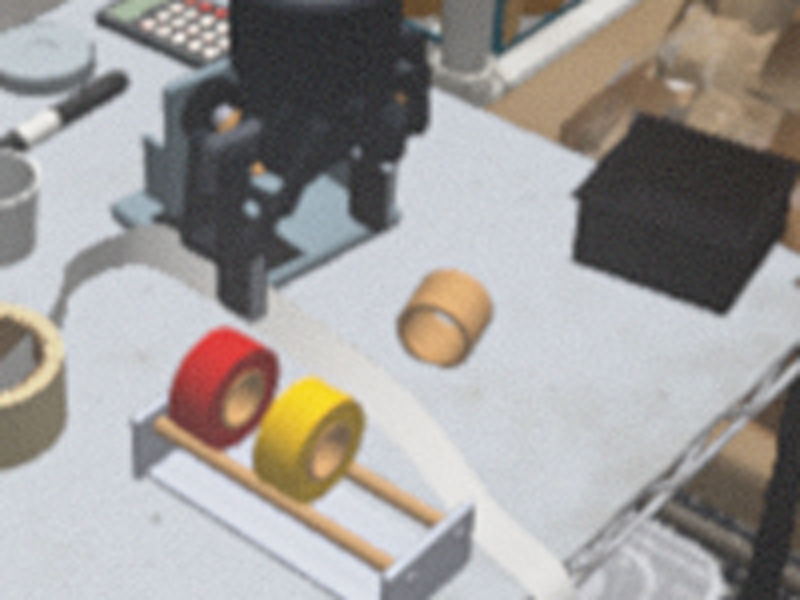

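Request:
drive_tool([
  {"linear": [0.028,0.032,-0.01],"dr": [0,0,0],"jaw": 0},
  {"linear": [0.028,0.032,-0.01],"dr": [0,0,0],"jaw": 0},
  {"linear": [0.028,0.032,-0.01],"dr": [0,0,0],"jaw": 0},
  {"linear": [0.028,0.032,-0.01],"dr": [0,0,0],"jaw": 0},
  {"linear": [0.025,0.028,0],"dr": [0,0,7.7],"jaw": 0},
  {"linear": [0,0,0],"dr": [0,0,0],"jaw": 0},
  {"linear": [0,0,0],"dr": [0,0,0],"jaw": 0},
])

```text
clock: 16.77
tcp_pos: [0.5795, -0.1753, 0.1819]
orientation: [-3.134, 0.193, 0.042]
contact_force: [-0.4, 0.6, 0.4]
grip_width: 0.0855
```

Run:
```python
from h import *
c=viewer.calibration("wrist")
plan([*fr(DO,DY,-.05),.16],-7.2)
im=viewer.grab_frame("wrist"); cv2.imwrite("pics/w15.png",im[:,:,::-1]); np.savez("w15.npz",**c)
crop(im,150,0,410,190,"pics/w15c.png",3)
```

```text
t 16.77 tcp [ 0.5795 -0.1753  0.1819] yaw -7.06 tilt [-1.5349  0.1625] F [-0.4  0.6  0.4] w 0.0855 q [ 0.42  0.45 -0.3   1.74  0.15  1.01 -1.63]
->  [ 0.6174 -0.1752  0.16  ] lin [ 0.0382 -0.0047  0.0209] |0.044| dr [0.03 1.54 0.14]
```

View pics/w15.png

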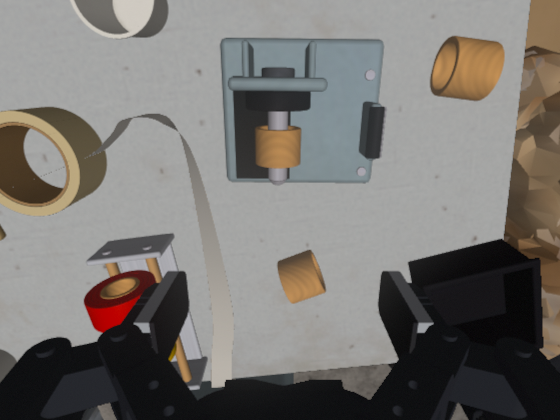

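View pics/w15c.png

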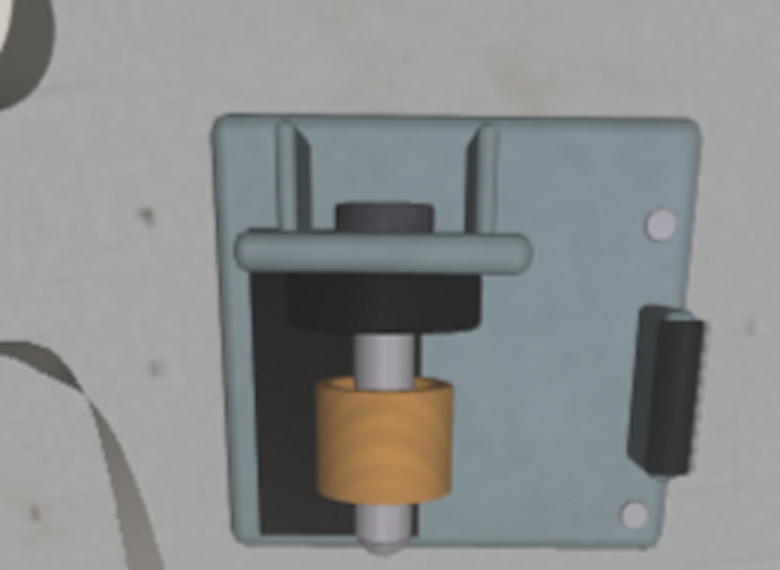

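Run:
```python
from h import *
c=dict(np.load("w15.npz"))
f=lambda u,v,z:onz(c,u/3+150-.33,v/3-.33,z)
print("tip",f(384,550,.085))
print("rod near",(f(355,360,.085)+f(414,360,.085))/2,(f(356,510,.085)+f(413,510,.085))/2)
print("disc front rim",f(384,330,.107),f(384,335,.08))
print("upright top front",f(384,272,.11))
print("core L R",(f(317,440,.079)+f(453,440,.079))/2,"wid",np.linalg.norm(f(317,440,.079)-f(453,440,.079)),"top edges",f(384,385,.0955),f(384,500,.0955))
print("base",[f(*p,.016) for p in [(214,118),(698,122),(655,547),(238,543)]])
for x in (-.065,-.012,0): print(x,(proj(c,[*fr(DO,DY,x),.085])-[150,0])*3)
print("bin rim corners",[onz(c,*p,.054) for p in [(410,265),(510,240),(540,262)]])
```

```text
tip [ 0.5968 -0.1728  0.085 ]
rod near [ 0.6418 -0.1788  0.085 ] [ 0.6068 -0.1743  0.085 ]
disc front rim [ 0.65   -0.1801  0.107 ] [ 0.647  -0.1793  0.08  ]
upright top front [ 0.6612 -0.1816  0.11  ]
core L R [ 0.6225 -0.1763  0.079 ] wid 0.03296555909148293 top edges [ 0.6375 -0.1783  0.0955] [ 0.6117 -0.1749  0.0955]
base [array([ 0.7051, -0.1387,  0.016 ]), array([ 0.6876, -0.2706,  0.016 ]), array([ 0.5674, -0.2544,  0.016 ]), array([ 0.585 , -0.1236,  0.016 ])]
-0.065 [382.1012 526.37  ]
-0.012 [381.0995 298.3514]
0 [380.8498 241.5118]
bin rim corners [array([ 0.4958, -0.281 ,  0.054 ]), array([ 0.5104, -0.3689,  0.054 ]), array([ 0.4844, -0.3983,  0.054 ])]
```

```bash
sed -i 's/^DY=.*/DY=np.radians(-7.2); DO=np.array([0.662,-0.1812])/' h.py;python3 - <<'E'
from h import *
plan([*fr(DO,DY,-.0378),.13],-7.2)
E
```

```text
t 16.82 tcp [ 0.5793 -0.1754  0.1819] yaw -7.07 tilt [-1.5447  0.1484] F [-0.7 -0.4 -0.9] w 0.0854 q [ 0.42  0.44 -0.3   1.74  0.15  1.01 -1.63]
->  [ 0.6245 -0.1765  0.13  ] lin [ 0.0464 -0.0046  0.0507] |0.069| dr [0.04 1.55 0.14]
```

Request:
drive_tool([
  {"linear": [0.024,-0.002,0.01],"dr": [0,0.8,0],"jaw": 0.15},
  {"linear": [0.022,-0.002,0.02],"dr": [0,0.7,0],"jaw": 0.15},
  {"linear": [0,0,0.02],"dr": [0,0,0],"jaw": 0.15},
  {"linear": [0,0,0.0],"dr": [0,0,0],"jaw": 0.15},
], force=20)

```text
clock: 17.32
tcp_pos: [0.6222, -0.1731, 0.1281]
orientation: [-3.136, 0.183, 0.007]
contact_force: [-0.1, -0.4, 0.7]
grip_width: 0.0728
```

Run:
```python
from h import *
plan([*fr(DO,DY,-.0378),.06],-7.2)
```

```text
t 17.32 tcp [ 0.6222 -0.1731  0.1281] yaw -6.66 tilt [-0.2704  0.0386] F [-0.1 -0.4  0.7] w 0.0728 q [ 0.38  0.55 -0.29  1.7   0.19  0.92 -1.67]
->  [ 0.6245 -0.1765  0.06  ] lin [0.003  0.0031 0.0681] |0.068| dr [-0.01  0.27  0.54]
```

Request:
drive_tool([
  {"linear": [0.003,0.003,0.025],"dr": [0,0.3,0.5],"jaw": 0.15},
  {"linear": [0,0,0.025],"dr": [0,0,0],"jaw": 0.15},
  {"linear": [0,0,0.008],"dr": [0,0,0],"jaw": 0.15},
])

```text
clock: 17.7
tcp_pos: [0.624, -0.176, 0.0715]
orientation: [3.135, -0.195, 0.004]
contact_force: [0.2, 0.7, 0.6]
grip_width: 0.0728
```

Run:
```python
from h import *
plan([*fr(DO,DY,-.0378),.06],-7.2)
```

```text
t 17.70 tcp [ 0.624  -0.176   0.0715] yaw -7.11 tilt [ 0.1371 -0.041 ] F [0.2 0.7 0.6] w 0.0728 q [ 0.37  0.62 -0.27  1.73  0.21  0.81 -1.69]
->  [ 0.6245 -0.1765  0.06  ] lin [0.0005 0.0004 0.0115] |0.011| dr [ 0.02 -0.14  0.09]
```

Request:
drive_tool([
  {"linear": [0.0005,0.0005,0.01],"dr": [0,-0.1,0],"jaw": 0.15},
  {"linear": [0,0,0.001],"dr": [0,0,0],"jaw": 0.4},
  {"linear": [0,0,0],"dr": [0,0,0],"jaw": 0.6},
  {"linear": [0,0,0],"dr": [0,0,0],"jaw": 0.8},
  {"linear": [0,0,0],"dr": [0,0,0],"jaw": 1},
  {"linear": [0,0,0],"dr": [0,0,0],"jaw": 1},
])

```text
clock: 18.45
tcp_pos: [0.6258, -0.1769, 0.0632]
orientation: [3.134, -0.195, 0.007]
contact_force: [-0.8, -0.3, -0.1]
grip_width: 0.031
```

Run:
```python
from h import *
plan([*fr(DO,DY,-.0378),.06],-7.2)
im=viewer.grab_frame("wrist"); cv2.imwrite("pics/w16.png",im[:,:,::-1])
```

```text
t 18.45 tcp [ 0.6258 -0.1769  0.0632] yaw -7.11 tilt [ 0.2509 -0.0867] F [-0.8 -0.3 -0.1] w 0.0310 q [ 0.37  0.64 -0.26  1.73  0.22  0.8  -1.69]
->  [ 0.6245 -0.1765  0.06  ] lin [-0.0013 -0.0003  0.0032] |0.003| dr [ 0.05 -0.26  0.09]
```

View pics/w16.png

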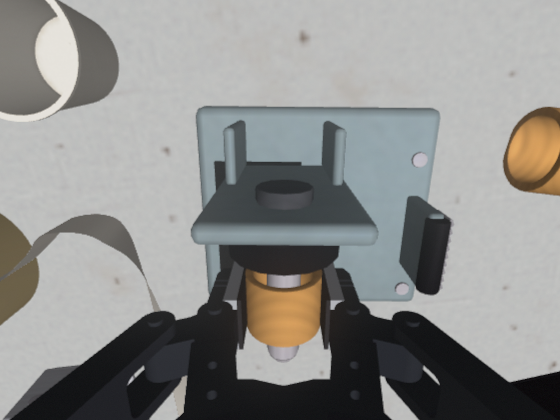

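Request:
drive_tool([
  {"linear": [0,0,-0.0055],"dr": [0,-0.2,0],"jaw": 1},
  {"linear": [-0.02,0,0],"dr": [0,0,0],"jaw": 1},
  {"linear": [-0.02,0,0],"dr": [0,0,0],"jaw": 1},
  {"linear": [-0.02,0,0],"dr": [0,0,0],"jaw": 1},
  {"linear": [-0.01,0,0],"dr": [0,0,0],"jaw": 1},
])

```text
clock: 19.12
tcp_pos: [0.5561, -0.168, 0.0704]
orientation: [3.134, -0.194, 0.005]
contact_force: [-0.2, 0.1, 0.6]
grip_width: 0.0313
```

Run:
```python
from h import *
plan([.4247,-.3535,.11],-7.2)
im=viewer.grab_frame("wrist"); cv2.imwrite("pics/w17.png",im[:,:,::-1])
im=viewer.grab_frame("top"); cv2.imwrite("pics/t2.png",im[:,:,::-1]);crop(im,285,150,445,320,"pics/t2c.png",4)
```

```text
t 19.12 tcp [ 0.5561 -0.168   0.0704] yaw -7.09 tilt [ 0.1714 -0.0734] F [-0.2  0.1  0.6] w 0.0313 q [ 0.4   0.54 -0.28  1.9   0.21  0.73 -1.69]
->  [ 0.4247 -0.3535  0.11  ] lin [-0.1074  0.2004 -0.0398] |0.231| dr [ 0.05 -0.18  0.11]
```

View pics/w17.png

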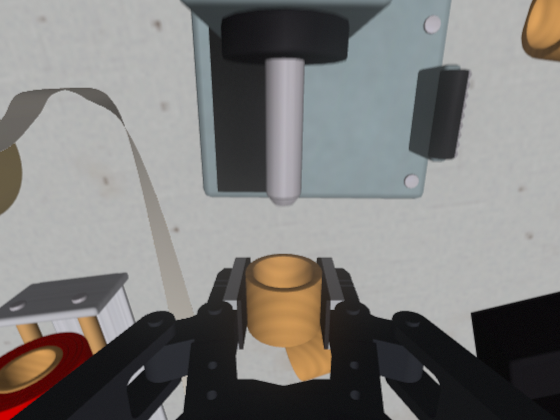

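View pics/t2c.png

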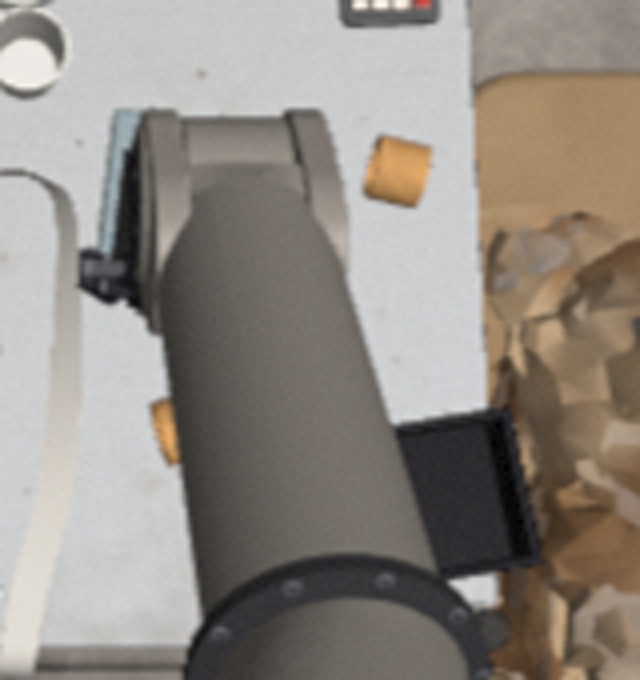

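Request:
drive_tool([
  {"linear": [0,0,-0.03],"dr": [0,0,0],"jaw": 1},
  {"linear": [-0.02,0.037,-0.02],"dr": [0,0,0],"jaw": 1},
  {"linear": [-0.02,0.037,0],"dr": [0,0,0],"jaw": 1},
  {"linear": [-0.02,0.037,0],"dr": [0,0,0],"jaw": 1},
  {"linear": [-0.02,0.037,0],"dr": [0,0,0],"jaw": 1},
  {"linear": [-0.02,0.037,0],"dr": [0,0,0],"jaw": 1},
  {"linear": [0,0,0],"dr": [0,0,0],"jaw": 1},
])

```text
clock: 20.1
tcp_pos: [0.4393, -0.3462, 0.124]
orientation: [3.133, -0.189, 0.02]
contact_force: [0.1, 0.4, -0.1]
grip_width: 0.0308
```

Run:
```python
from h import *
c=viewer.calibration("wrist")
plan([.425,-.357,.06],-7.2)
im=viewer.grab_frame("wrist"); cv2.imwrite("pics/w18.png",im[:,:,::-1]); np.savez("w18.npz",**c)
```

```text
t 20.10 tcp [ 0.4393 -0.3462  0.124 ] yaw -6.91 tilt [ 0.7158 -0.2255] F [ 0.1  0.4 -0.1] w 0.0308 q [ 0.77  0.43 -0.26  1.93  0.15  0.8  -1.27]
->  [ 0.425 -0.357  0.06 ] lin [-0.0138  0.0123  0.0639] |0.067| dr [ 0.14 -0.74  0.29]
```

View pics/w18.png

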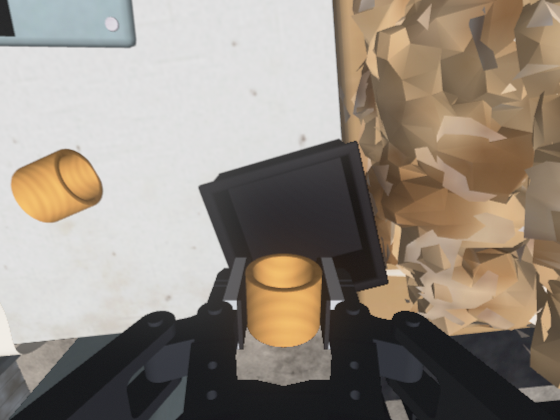

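Run:
```python
from h import *
c=dict(np.load("w18.npz"))
P=[onz(c,*p,.054) for p in [(200,186),(357,142),(386,284)]]
print(P,(P[0]+P[2])/2,np.linalg.norm(P[1]-P[0]),np.linalg.norm(P[1]-P[2]))
```

```text
[array([ 0.4711, -0.2945,  0.054 ]), array([ 0.4872, -0.3987,  0.054 ]), array([ 0.3825, -0.4142,  0.054 ])] [ 0.4268 -0.3543  0.054 ] 0.10544368802013239 0.10585201348185548
```

Request:
drive_tool([
  {"linear": [-0.012,0.01,0.02],"dr": [0,-0.7,0],"jaw": 1},
  {"linear": [0,0,0.025],"dr": [0,0,0],"jaw": 1},
  {"linear": [0,0,0.015],"dr": [0,0,0],"jaw": 1},
  {"linear": [0,0,0.0],"dr": [0,0,0],"jaw": 1},
])

```text
clock: 20.65
tcp_pos: [0.4293, -0.3509, 0.0596]
orientation: [-3.136, 0.175, -0.0]
contact_force: [0.2, 0.6, 0.5]
grip_width: 0.0309
```

Run:
```python
from h import *
plan([.426,-.355,.055],-7.2)
```

```text
t 20.65 tcp [ 0.4293 -0.3509  0.0596] yaw -6.40 tilt [0.007  0.0155] F [0.2 0.6 0.5] w 0.0309 q [ 0.76  0.52 -0.24  1.97  0.19  0.68 -1.28]
->  [ 0.426 -0.355  0.055] lin [-0.0028  0.0045  0.0046] |0.007| dr [-0.02 -0.01  0.8 ]
```

Request:
drive_tool([
  {"linear": [-0.003,0.004,0.003],"dr": [0,0,0.5],"jaw": 1},
  {"linear": [0,0,0],"dr": [0,0,0],"jaw": 0.4},
  {"linear": [0,0,0],"dr": [0,0,0],"jaw": 0.3},
  {"linear": [0,0,0],"dr": [0,0,0],"jaw": 0.3},
  {"linear": [0,0,-0.035],"dr": [0,0,0],"jaw": 0.3},
  {"linear": [0,0,-0.045],"dr": [0,0,0],"jaw": 0.3},
  {"linear": [0,0,-0.03],"dr": [0,0,0],"jaw": 0.0},
  {"linear": [0,0,0],"dr": [0,0,0],"jaw": 0.0},
])

```text
clock: 21.65
tcp_pos: [0.4271, -0.355, 0.172]
orientation: [3.134, -0.188, 0.005]
contact_force: [0.7, -0.1, -0.1]
grip_width: 0.0854
```

Run:
```python
from h import *
plan([*fr(RO,RY,-.037),.17],8.4)
im=viewer.grab_frame("wrist"); cv2.imwrite("pics/w19.png",im[:,:,::-1])
```

```text
t 21.65 tcp [ 0.4271 -0.355   0.172 ] yaw -6.86 tilt [ 0.1844 -0.1106] F [ 0.7 -0.1 -0.1] w 0.0854 q [ 0.8   0.36 -0.27  1.89  0.12  0.9  -1.22]
->  [0.6494 0.1839 0.17  ] lin [ 0.1564 -0.5616  0.0017] |0.583| dr [  0.11  -0.18 -15.26]
```

View pics/w19.png

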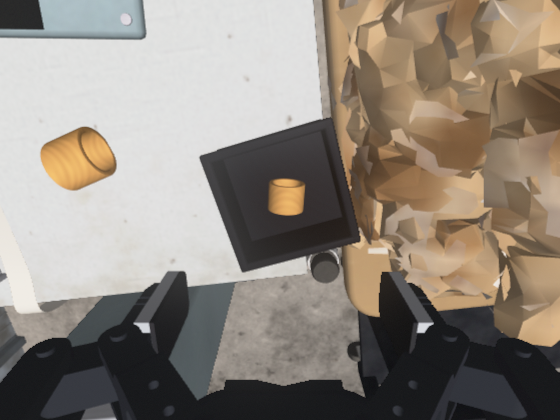

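Request:
drive_tool([
  {"linear": [0.0125,-0.045,0],"dr": [0,0,0],"jaw": 0},
  {"linear": [0.0125,-0.045,0],"dr": [0,0,0],"jaw": 0},
  {"linear": [0.0125,-0.045,0],"dr": [0,0,0],"jaw": 0},
  {"linear": [0.0125,-0.045,0],"dr": [0,0,0],"jaw": 0},
  {"linear": [0.0125,-0.045,0],"dr": [0,0,0],"jaw": 0},
  {"linear": [0.0125,-0.045,0],"dr": [0,0,0],"jaw": 0},
  {"linear": [0.0125,-0.045,0],"dr": [0,0,0],"jaw": 0},
  {"linear": [0.0125,-0.045,0],"dr": [0,0,-7.6],"jaw": 0},
])

```text
clock: 22.7
tcp_pos: [0.566, -0.0031, 0.1591]
orientation: [-3.14, -0.01, 0.023]
contact_force: [0.5, -0.6, -0.5]
grip_width: 0.0857
```

Run:
```python
from h import *
plan([*fr(RO,RY,-.037),.16],8.4)
```

```text
t 22.70 tcp [ 0.566  -0.0031  0.1591] yaw 0.36 tilt [-0.8372  0.0765] F [ 0.5 -0.6 -0.5] w 0.0857 q [ 0.23  0.42 -0.43  1.86  0.21  0.92 -1.85]
->  [0.6494 0.1839 0.16  ] lin [ 0.0846 -0.1865 -0.0019] |0.205| dr [-0.14  0.83 -8.04]
```

Request:
drive_tool([
  {"linear": [0.02,-0.044,0],"dr": [0,0.4,0],"jaw": 0},
  {"linear": [0.02,-0.044,0],"dr": [0,0.4,0],"jaw": 0},
  {"linear": [0.02,-0.044,0],"dr": [0,0,0],"jaw": 0},
  {"linear": [0.02,-0.04,0],"dr": [0,0,-8],"jaw": 0},
  {"linear": [0,0,0],"dr": [0,0,0],"jaw": 0},
])

```text
clock: 23.32
tcp_pos: [0.6422, 0.1797, 0.1496]
orientation: [-3.128, -0.248, 0.019]
contact_force: [-0.9, -0.4, 0.2]
grip_width: 0.0856
```

Run:
```python
from h import *
c=viewer.calibration("wrist")
plan([*fr(RO,RY,-.037),.12],8.4)
im=viewer.grab_frame("wrist"); cv2.imwrite("pics/w20.png",im[:,:,::-1])
for x in (-.14,-.1,-.05,-.006): print(proj(c,[*fr(RO,RY,x),.085]))
```

```text
t 23.32 tcp [0.6422 0.1797 0.1496] yaw 9.05 tilt [-0.6937  0.1322] F [-0.9 -0.4  0.2] w 0.0856 q [-0.04  0.59 -0.46  1.61  0.29  1.02 -2.  ]
->  [0.6494 0.1839 0.12  ] lin [ 0.0081 -0.0029  0.0295] |0.031| dr [-0.24  0.67  0.65]
[278.7608 339.1005]
[279.107  293.9323]
[279.5972 229.9862]
[280.0925 165.3811]
```

View pics/w20.png

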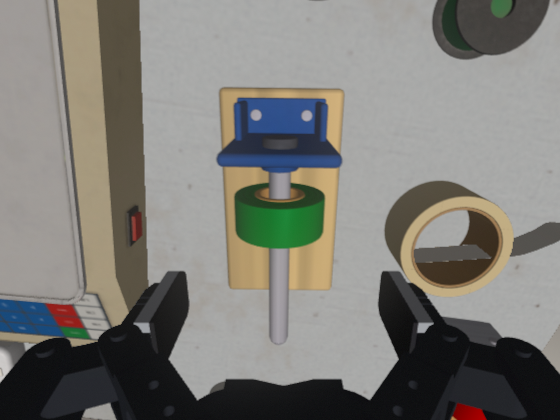

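Request:
drive_tool([
  {"linear": [0.008,-0.003,0.02],"dr": [-0.2,0.7,0.6],"jaw": 0},
  {"linear": [0,0,0.03],"dr": [0,0,0],"jaw": 0},
  {"linear": [0,0,0],"dr": [0,0,0],"jaw": 0},
])

```text
clock: 23.75
tcp_pos: [0.6473, 0.1757, 0.0949]
orientation: [3.128, 0.215, -0.008]
contact_force: [-1.0, 0.4, 0.2]
grip_width: 0.0857
```

Run:
```python
from h import *
plan([*fr(RO,RY,-.037),.058],8.4)
```

```text
t 23.75 tcp [0.6473 0.1757 0.0949] yaw 7.87 tilt [-0.2678 -0.353 ] F [-1.   0.4  0.2] w 0.0857 q [-0.06  0.65 -0.43  1.64  0.33  0.92 -2.05]
->  [0.6494 0.1839 0.058 ] lin [ 0.0034 -0.0081  0.0369] |0.038| dr [ 0.31  0.32 -0.53]
```

Request:
drive_tool([
  {"linear": [0.003,-0.008,0.005],"dr": [0.3,0.3,-0.5],"jaw": 0},
  {"linear": [0,0,0.015],"dr": [0,0,0],"jaw": 0},
  {"linear": [0,0,0.01],"dr": [0,0,0],"jaw": 0},
])

```text
clock: 24.12
tcp_pos: [0.6508, 0.1834, 0.0659]
orientation: [-3.133, -0.226, -0.006]
contact_force: [0.2, 0.6, -0.4]
grip_width: 0.0855
```

Run:
```python
from h import *
plan([*fr(RO,RY,-.037),.058],8.4)
```

```text
t 24.12 tcp [0.6508 0.1834 0.0659] yaw 8.25 tilt [0.2119 0.0399] F [ 0.2  0.6 -0.4] w 0.0855 q [-0.08  0.69 -0.42  1.65  0.35  0.87 -2.07]
->  [0.6494 0.1839 0.058 ] lin [-0.0013 -0.0007  0.0079] |0.008| dr [-0.01 -0.22 -0.15]
```

Request:
drive_tool([
  {"linear": [-0.001,-0.001,0.008],"dr": [0,-0.2,-0.1],"jaw": 0},
  {"linear": [0,0,0],"dr": [0,0,0],"jaw": 0.3},
  {"linear": [0,0,0],"dr": [0,0,0],"jaw": 0.7},
  {"linear": [0,0,0],"dr": [0,0,0],"jaw": 1},
  {"linear": [0,0,0],"dr": [0,0,0],"jaw": 1},
], force=40)

```text
clock: 24.75
tcp_pos: [0.6497, 0.1843, 0.0577]
orientation: [3.133, 0.229, 0.0]
contact_force: [-0.1, -0.3, -0.9]
grip_width: 0.0598
```

Run:
```python
from h import *
plan([*fr(RO,RY,-.037),.058],8.4)
im=viewer.grab_frame("wrist"); crop(im,130,0,410,400,"pics/w21.png",2)
```

```text
t 24.75 tcp [0.6497 0.1843 0.0577] yaw 8.36 tilt [ 0.0083 -0.0036] F [-0.1 -0.3 -0.9] w 0.0598 q [-0.08  0.7  -0.42  1.66  0.35  0.86 -2.07]
->  [0.6494 0.1839 0.058 ] lin [-0.0004  0.0004 -0.0003] |0.001| dr [ 0.   -0.01 -0.04]
```

View pics/w21.png

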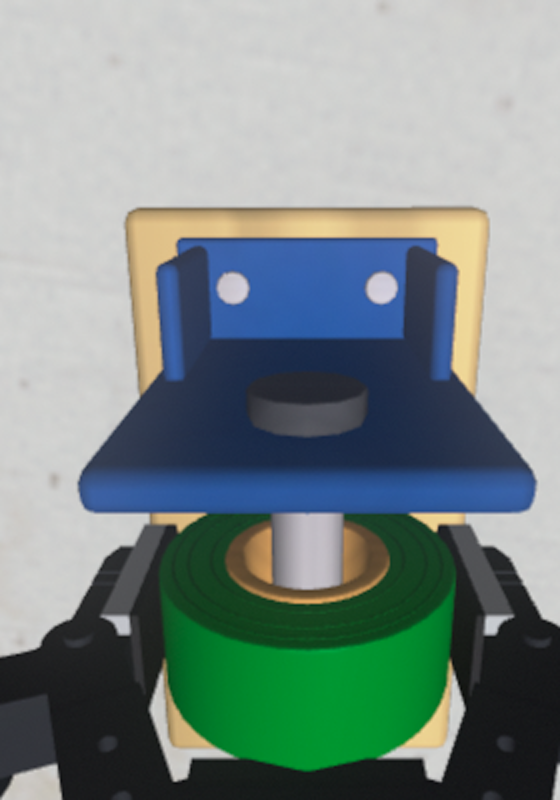

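Request:
drive_tool([
  {"linear": [0,0,-0.006],"dr": [0,0,0],"jaw": 1},
  {"linear": [-0.02,0,0],"dr": [0,0,0],"jaw": 1},
  {"linear": [-0.02,0,0],"dr": [0,0,0],"jaw": 1},
  {"linear": [-0.02,0,0],"dr": [0,0,0],"jaw": 1},
])

```text
clock: 25.3
tcp_pos: [0.5908, 0.1758, 0.0651]
orientation: [-3.132, -0.227, -0.004]
contact_force: [-0.4, -0.4, -0.5]
grip_width: 0.0596
```

Run:
```python
from h import *
plan([*fr(RO,RY,-.18),.0635],8.4)
```

```text
t 25.30 tcp [0.5908 0.1758 0.0651] yaw 8.29 tilt [0.153 0.071] F [-0.4 -0.4 -0.5] w 0.0596 q [-0.07  0.61 -0.43  1.81  0.35  0.79 -2.11]
->  [0.5079 0.163  0.0635] lin [-0.0838  0.0008  0.0014] |0.084| dr [-0.05 -0.16 -0.11]
```

Request:
drive_tool([
  {"linear": [-0.02,0,0.001],"dr": [0,0,0],"jaw": 1},
  {"linear": [-0.02,0,0],"dr": [0,0,0],"jaw": 1},
  {"linear": [-0.02,0,0],"dr": [0,0,0],"jaw": 1},
  {"linear": [-0.02,0,0],"dr": [0,0,0],"jaw": 1},
  {"linear": [-0.01,0,0],"dr": [0,0,0],"jaw": 1},
  {"linear": [0,0,0],"dr": [0,0,0],"jaw": 1},
])

```text
clock: 26.05
tcp_pos: [0.4995, 0.1629, 0.0666]
orientation: [-3.132, -0.228, -0.01]
contact_force: [0.4, -0.1, -0.0]
grip_width: 0.0596
```

Run:
```python
from h import *
plan([*fr(DO,DY,-.125),.15],-7.2)
im=viewer.grab_frame("wrist"); cv2.imwrite("pics/w22.png",im[:,:,::-1])
```

```text
t 26.05 tcp [0.4995 0.1629 0.0666] yaw 8.33 tilt [0.368  0.1105] F [ 0.4 -0.1 -0. ] w 0.0596 q [-0.07  0.5  -0.46  2.02  0.34  0.69 -2.17]
->  [ 0.538  -0.1655  0.15  ] lin [-0.0089  0.3305 -0.0838] |0.341| dr [-0.11 -0.37 15.53]
```

View pics/w22.png

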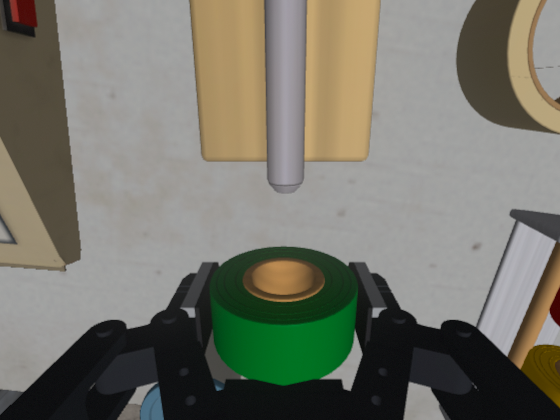

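Request:
drive_tool([
  {"linear": [0,0,-0.045],"dr": [0,-0.3,0],"jaw": 1},
  {"linear": [0,0,-0.045],"dr": [0,0,0],"jaw": 1},
  {"linear": [0,0.04,0],"dr": [0,0,0],"jaw": 1},
  {"linear": [0,0.045,0],"dr": [0,0,0],"jaw": 1},
  {"linear": [0,0.045,0],"dr": [0,0,0],"jaw": 1},
  {"linear": [0,0.045,0],"dr": [0,0,0],"jaw": 1},
  {"linear": [0,0.045,0],"dr": [0,0,0],"jaw": 1},
  {"linear": [0,0.03,0],"dr": [0,0,7.7],"jaw": 1},
])

```text
clock: 27.1
tcp_pos: [0.5465, -0.0882, 0.1618]
orientation: [-3.135, -0.019, -0.019]
contact_force: [0.4, 1.6, -0.9]
grip_width: 0.0597
```

Run:
```python
from h import *
plan([*fr(DO,DY,-.125),.13],-7.2)
```

```text
t 27.10 tcp [ 0.5465 -0.0882  0.1618] yaw 0.70 tilt [0.6883 0.3629] F [ 0.4  1.6 -0.9] w 0.0597 q [ 0.38  0.38 -0.41  1.9   0.18  0.88 -1.68]
->  [ 0.538  -0.1655  0.13  ] lin [-0.0098  0.0774  0.0312] |0.084| dr [-0.4  -0.67  7.9 ]
```

Request:
drive_tool([
  {"linear": [-0.006,0.038,0],"dr": [-0.4,-0.6,0],"jaw": 1},
  {"linear": [-0.004,0.038,0.01],"dr": [0,0,7.8],"jaw": 1},
  {"linear": [0,0,0.01],"dr": [0,0,0],"jaw": 1},
  {"linear": [0,0,0.0],"dr": [0,0,0],"jaw": 1},
])

```text
clock: 27.6
tcp_pos: [0.5407, -0.171, 0.1418]
orientation: [3.133, -0.211, 0.009]
contact_force: [-0.9, 1.1, 0.1]
grip_width: 0.0593
```

Run:
```python
from h import *
plan([*fr(DO,DY,-.118),.0645],-7.2)
im=viewer.grab_frame("wrist"); cv2.imwrite("pics/w23.png",im[:,:,::-1])
```

```text
t 27.60 tcp [ 0.5407 -0.171   0.1418] yaw -7.70 tilt [ 0.3123 -0.1104] F [-0.9  1.1  0.1] w 0.0593 q [ 0.46  0.42 -0.34  1.89  0.18  0.86 -1.67]
->  [ 0.5449 -0.1664  0.0645] lin [ 0.0031 -0.0052  0.0773] |0.078| dr [ 0.07 -0.32 -0.5 ]
```

View pics/w23.png

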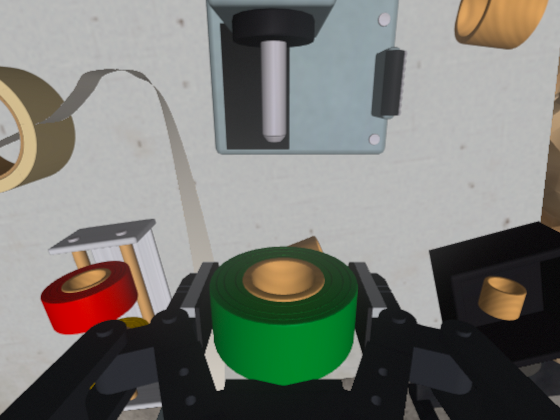

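Request:
drive_tool([
  {"linear": [0.003,-0.005,0.02],"dr": [0,-0.3,-0.5],"jaw": 1},
  {"linear": [0,0,0.03],"dr": [0,0,0],"jaw": 1},
  {"linear": [0,0,0.01],"dr": [0,0,0],"jaw": 1},
  {"linear": [0,0,0.0],"dr": [0,0,0],"jaw": 1},
])

```text
clock: 28.15
tcp_pos: [0.5472, -0.1617, 0.0796]
orientation: [-3.136, 0.183, -0.004]
contact_force: [0.2, 0.2, -0.4]
grip_width: 0.0591
```

Run:
```python
from h import *
plan([*fr(DO,DY,-.118),.0645],-7.2)
```

```text
t 28.15 tcp [ 0.5472 -0.1617  0.0796] yaw -6.69 tilt [0.1373 0.0107] F [ 0.2  0.2 -0.4] w 0.0591 q [ 0.43  0.52 -0.32  1.92  0.23  0.74 -1.71]
->  [ 0.5449 -0.1664  0.0645] lin [-0.0018  0.0049  0.0151] |0.016| dr [-0.03 -0.14  0.51]
```

Request:
drive_tool([
  {"linear": [-0.002,0.005,0.01],"dr": [0,-0.1,0.5],"jaw": 1},
  {"linear": [0,0,0.005],"dr": [0,0,0],"jaw": 1},
  {"linear": [0,0,0.0],"dr": [0,0,0],"jaw": 1},
])

```text
clock: 28.52
tcp_pos: [0.5457, -0.1668, 0.0651]
orientation: [3.135, -0.197, 0.005]
contact_force: [0.5, -0.1, 0.1]
grip_width: 0.0594
```

Run:
```python
from h import *
plan([*fr(DO,DY,-.118),.0645],-7.2)
c=viewer.calibration("wrist")
im=viewer.grab_frame("wrist"); cv2.imwrite("pics/w24.png",im[:,:,::-1]); np.savez("w24.npz",**c)
im=viewer.grab_frame("scene"); crop(im,230,120,390,240,"pics/s7.png",5)
```

```text
t 28.52 tcp [ 0.5457 -0.1668  0.0651] yaw -7.20 tilt [ 0.1684 -0.0142] F [ 0.5 -0.1  0.1] w 0.0594 q [ 0.43  0.54 -0.31  1.92  0.24  0.71 -1.72]
->  [ 0.5449 -0.1664  0.0645] lin [-0.0008 -0.0003  0.0006] |0.001| dr [-0.01 -0.17 -0.  ]
```

View pics/w24.png

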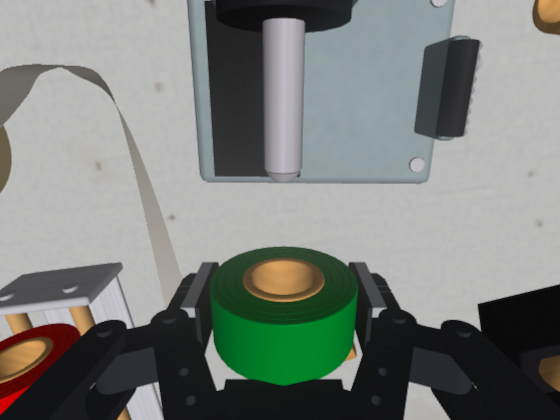

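View pics/s7.png

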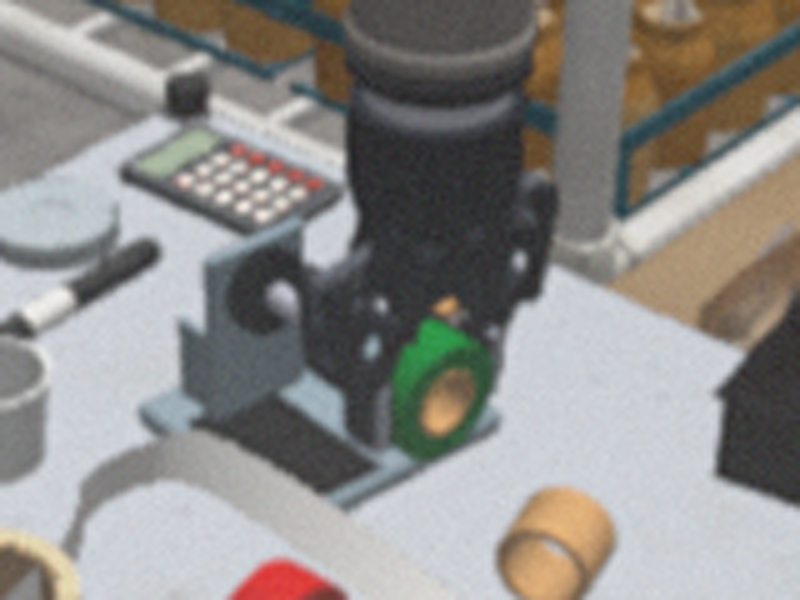

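Request:
drive_tool([
  {"linear": [0.018,0,0],"dr": [0,0,0],"jaw": 1},
  {"linear": [0.018,0,0],"dr": [0,0,0],"jaw": 1},
  {"linear": [0.01,0,0],"dr": [0,0,0],"jaw": 1},
])

```text
clock: 29.0
tcp_pos: [0.5924, -0.1732, 0.0667]
orientation: [3.135, -0.198, 0.007]
contact_force: [-1.1, 0.2, -1.0]
grip_width: 0.0597
```

Run:
```python
from h import *
plan([*fr(DO,DY,-.033),.0645],-7.2)
im=viewer.grab_frame("wrist"); crop(im,130,0,410,400,"pics/w25.png",2)
im=viewer.grab_frame("scene"); crop(im,230,120,390,240,"pics/s8.png",5)
```

```text
t 29.00 tcp [ 0.5924 -0.1732  0.0667] yaw -7.23 tilt [ 0.2374 -0.0609] F [-1.1  0.2 -1. ] w 0.0597 q [ 0.41  0.59 -0.3   1.81  0.24  0.77 -1.72]
->  [ 0.6293 -0.1771  0.0645] lin [ 0.037  -0.0008  0.0024] |0.037| dr [ 0.03 -0.24 -0.03]
```

View pics/w25.png

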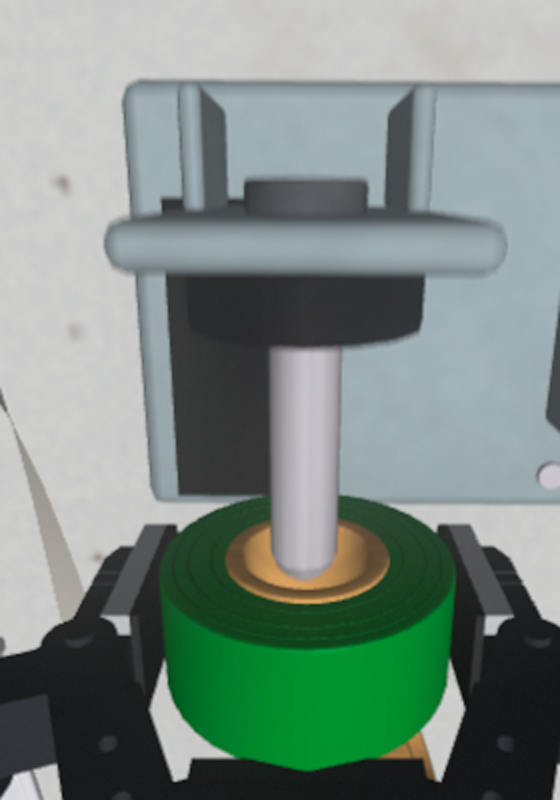

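View pics/s8.png

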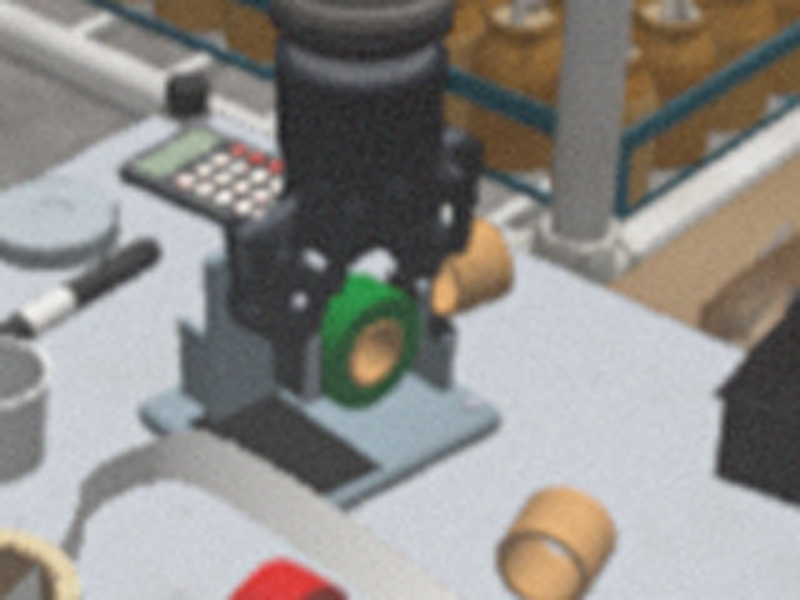

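Request:
drive_tool([
  {"linear": [0.015,-0.0005,0.002],"dr": [0,-0.2,0],"jaw": 1},
  {"linear": [0.015,0,0],"dr": [0,0,0],"jaw": 1},
  {"linear": [0.006,0,0],"dr": [0,0,0],"jaw": 1},
  {"linear": [0,0,0],"dr": [0,0,0],"jaw": 1},
])

```text
clock: 29.6
tcp_pos: [0.6274, -0.1773, 0.0645]
orientation: [3.135, -0.198, -0.002]
contact_force: [-0.2, 0.2, -1.0]
grip_width: 0.0595
```

Run:
```python
from h import *
plan([*fr(DO,DY,-.033),.0585],-7.2)
im=viewer.grab_frame("wrist"); crop(im,130,0,410,400,"pics/w26.png",2)
im=viewer.grab_frame("scene"); crop(im,230,120,390,240,"pics/s9.png",5)
```

```text
t 29.60 tcp [ 0.6274 -0.1773  0.0645] yaw -7.24 tilt [-0.0897 -0.032 ] F [-0.2  0.2 -1. ] w 0.0595 q [ 0.39  0.64 -0.3   1.72  0.24  0.82 -1.71]
->  [ 0.6293 -0.1771  0.0585] lin [ 0.0018 -0.0005  0.006 ] |0.006| dr [ 0.04  0.08 -0.04]
```

View pics/w26.png

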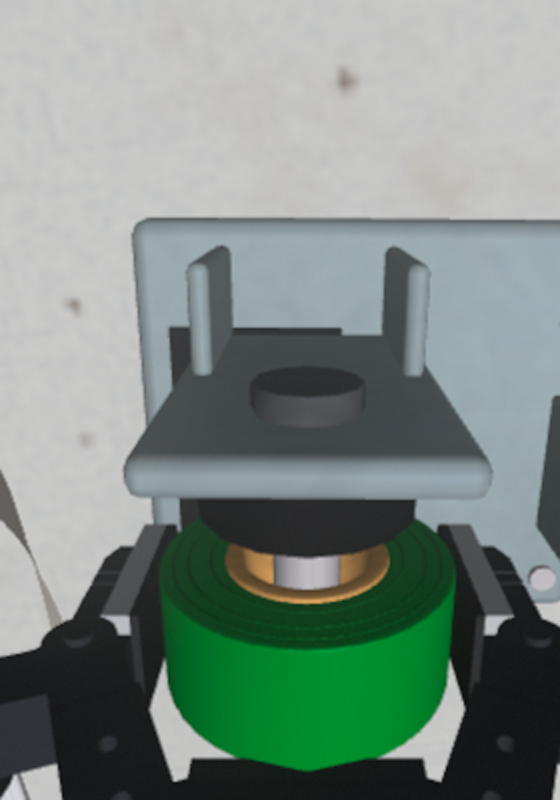

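View pics/s9.png

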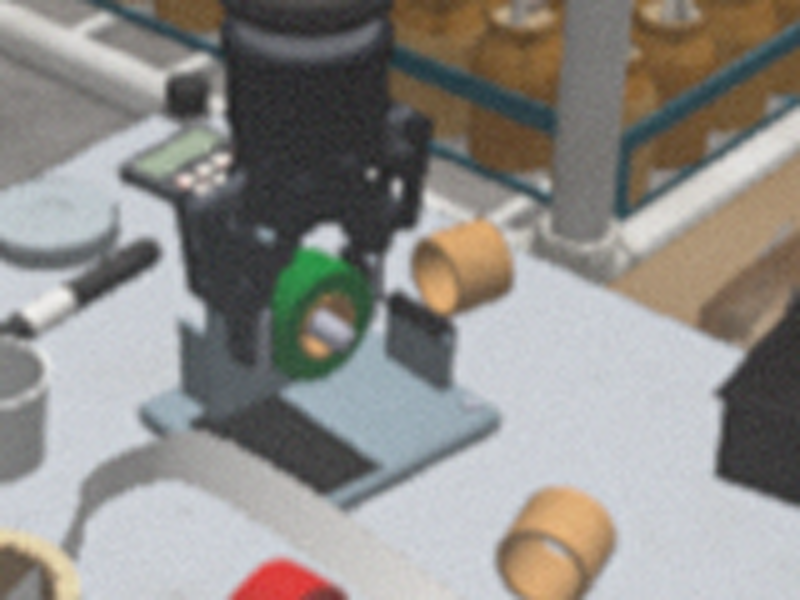

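Request:
drive_tool([
  {"linear": [0.002,0,0.005],"dr": [0,0,0],"jaw": 1},
  {"linear": [0,0,0],"dr": [0,0,0],"jaw": 1},
])

```text
clock: 29.95
tcp_pos: [0.6282, -0.1776, 0.059]
orientation: [3.134, -0.198, -0.004]
contact_force: [-0.2, -0.2, -1.7]
grip_width: 0.0599
```

Request:
drive_tool([
  {"linear": [0,0,0],"dr": [0,0,0],"jaw": 0.3},
  {"linear": [0,0,0],"dr": [0,0,0],"jaw": 0.15},
  {"linear": [0,0,0],"dr": [0,0,0],"jaw": 0},
])

```text
clock: 30.32
tcp_pos: [0.6281, -0.1777, 0.0592]
orientation: [3.134, -0.199, -0.004]
contact_force: [-0.5, -0.1, -1.2]
grip_width: 0.085
```

Request:
drive_tool([
  {"linear": [0,0,-0.02],"dr": [0,0,0],"jaw": 0},
  {"linear": [0,0,-0.035],"dr": [0,0,0],"jaw": 0},
  {"linear": [0,0,-0.04],"dr": [0,0,0],"jaw": 0},
  {"linear": [0,0,0],"dr": [0,0,0],"jaw": 0},
])

```text
clock: 30.82
tcp_pos: [0.6297, -0.1775, 0.1619]
orientation: [3.134, -0.198, 0.002]
contact_force: [0.9, 0.0, -0.1]
grip_width: 0.0855
```

Run:
```python
from h import *
plan([*fr(CO,CY,-.006),.16],0.5)
im=viewer.grab_frame("wrist"); cv2.imwrite("pics/w27.png",im[:,:,::-1])
```

```text
t 30.82 tcp [ 0.6297 -0.1775  0.1619] yaw -7.23 tilt [ 0.0576 -0.0732] F [ 0.9  0.  -0.1] w 0.0855 q [ 0.41  0.53 -0.32  1.66  0.2   0.99 -1.68]
->  [ 0.442  -0.0183  0.16  ] lin [-0.2062 -0.1344  0.0015] |0.246| dr [ 0.07 -0.06 -7.73]
```

View pics/w27.png

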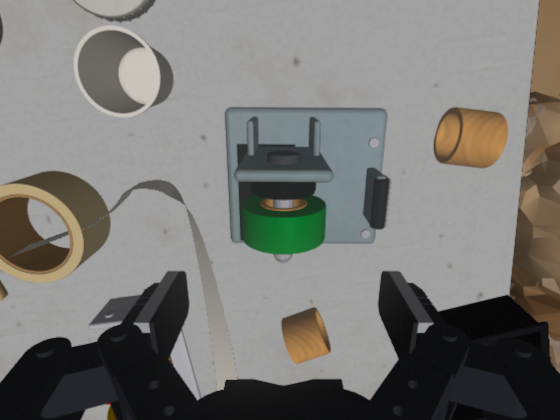

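Request:
drive_tool([
  {"linear": [-0.034,-0.022,0],"dr": [0,0,0],"jaw": 0},
  {"linear": [-0.034,-0.022,0],"dr": [0,0,0],"jaw": 0},
  {"linear": [-0.034,-0.022,0],"dr": [0,0,0],"jaw": 0},
  {"linear": [-0.034,-0.022,0],"dr": [0,0,0],"jaw": 0},
  {"linear": [-0.034,-0.022,0],"dr": [0,0,0],"jaw": 0},
  {"linear": [-0.025,-0.018,0],"dr": [0,0,-7.7],"jaw": 0},
  {"linear": [0,0,0],"dr": [0,0,0],"jaw": 0},
  {"linear": [0,0,0],"dr": [0,0,0],"jaw": 0},
])

```text
clock: 31.88
tcp_pos: [0.442, -0.0223, 0.1578]
orientation: [3.14, 0.016, -0.013]
contact_force: [-0.2, -0.6, 0.9]
grip_width: 0.0851
```

Run:
```python
from h import *
c=viewer.calibration("wrist")
plan([.446,-.018,.06],0.5)
im=viewer.grab_frame("wrist"); cv2.imwrite("pics/w28.png",im[:,:,::-1]);np.savez("w28.npz",**c)
crop(im,170,60,400,290,"pics/w28c.png",3)
```

```text
t 31.88 tcp [ 0.442  -0.0223  0.1578] yaw 0.59 tilt [-0.479  -0.1025] F [-0.2 -0.6  0.9] w 0.0851 q [ 0.31  0.23 -0.45  2.13  0.14  0.82 -1.79]
->  [ 0.446 -0.018  0.06 ] lin [ 0.0049 -0.0045  0.0977] |0.098| dr [0.1  0.48 0.09]
```

View pics/w28c.png

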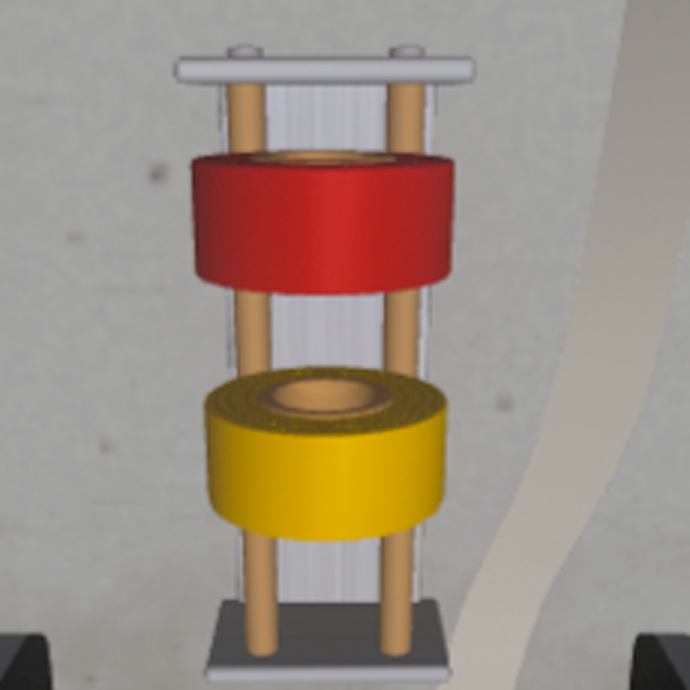

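Run:
```python
from h import *
c=dict(np.load("w28.npz"))
f=lambda u,v,z:onz(c,u/3+170-.33,v/3+60-.33,z)
print("yel",f(326,434,.093),f(326,538,.093),(f(206,440,.063)+f(445,440,.063))/2)
print("red",f(322,166,.093),f(322,292,.093),(f(194,210,.063)+f(453,210,.063))/2)
```

```text
yel [ 0.4549 -0.0187  0.093 ] [ 0.4301 -0.0188  0.093 ] [ 0.4431 -0.0182  0.063 ]
red [ 0.5113 -0.0176  0.093 ] [ 0.486  -0.0177  0.093 ] [ 0.4994 -0.0175  0.063 ]
```

Request:
drive_tool([
  {"linear": [0.002,-0.004,0.03],"dr": [0,0.4,0],"jaw": 0},
  {"linear": [0,0,0.03],"dr": [0,0,0],"jaw": 0},
  {"linear": [0,0,0.015],"dr": [0,0,0],"jaw": 0},
  {"linear": [0,0,0],"dr": [0,0,0],"jaw": 0},
])

```text
clock: 32.42
tcp_pos: [0.4473, -0.0208, 0.081]
orientation: [3.14, 0.004, 0.002]
contact_force: [0.3, 0.2, -0.0]
grip_width: 0.0853
```

Run:
```python
from h import *
plan([.443,-.0183,.042],0.5)
```

```text
t 32.42 tcp [ 0.4473 -0.0208  0.081 ] yaw 0.13 tilt [ 0.0681 -0.0899] F [ 0.3  0.2 -0. ] w 0.0853 q [ 0.26  0.36 -0.41  2.19  0.25  0.63 -1.9 ]
->  [ 0.443  -0.0183  0.042 ] lin [-0.0044 -0.0026  0.039 ] |0.039| dr [ 0.09 -0.07 -0.37]
```

Request:
drive_tool([
  {"linear": [-0.004,-0.0025,0.015],"dr": [0,-0.1,-0.4],"jaw": 0},
  {"linear": [0,0,0.016],"dr": [0,0,0],"jaw": 0},
  {"linear": [0,0,0.006],"dr": [0,0,0],"jaw": 0},
])

```text
clock: 32.8
tcp_pos: [0.4449, -0.0184, 0.0438]
orientation: [3.14, 0.014, 0.005]
contact_force: [-0.5, -0.9, 0.0]
grip_width: 0.0851
```

Run:
```python
from h import *
plan([.443,-.0183,.042],0.5)
```

```text
t 32.80 tcp [ 0.4449 -0.0184  0.0438] yaw 0.49 tilt [ 0.1873 -0.1019] F [-0.5 -0.9  0. ] w 0.0851 q [ 0.22  0.43 -0.38  2.22  0.31  0.54 -1.95]
->  [ 0.443  -0.0183  0.042 ] lin [-0.0019 -0.0001  0.0018] |0.003| dr [ 0.1  -0.19 -0.01]
```

Request:
drive_tool([
  {"linear": [-0.002,0,0.002],"dr": [0,-0.2,0],"jaw": 0},
  {"linear": [0,0,0],"dr": [0,0,0],"jaw": 0.3},
  {"linear": [0,0,0],"dr": [0,0,0],"jaw": 0.7},
  {"linear": [0,0,0],"dr": [0,0,0],"jaw": 1},
  {"linear": [0,0,0],"dr": [0,0,0],"jaw": 1},
])

```text
clock: 33.42
tcp_pos: [0.4436, -0.0189, 0.0433]
orientation: [3.139, 0.013, 0.003]
contact_force: [-0.0, -0.1, -0.8]
grip_width: 0.0594
```

Run:
```python
from h import *
plan([.443,-.0183,.042],0.5)
```

```text
t 33.42 tcp [ 0.4436 -0.0189  0.0433] yaw 0.48 tilt [ 0.093  -0.1635] F [-0.  -0.1 -0.8] w 0.0594 q [ 0.22  0.43 -0.38  2.22  0.31  0.54 -1.95]
->  [ 0.443  -0.0183  0.042 ] lin [-0.0006 -0.0006  0.0013] |0.002| dr [ 0.16 -0.09 -0.02]
```

Request:
drive_tool([
  {"linear": [0,0,-0.045],"dr": [0,0,0],"jaw": 1},
  {"linear": [0,0,-0.045],"dr": [0,0,0],"jaw": 1},
  {"linear": [0.01,-0.04,0],"dr": [0,0,0],"jaw": 1},
  {"linear": [0.01,-0.04,0],"dr": [0,0,0],"jaw": 1},
  {"linear": [0.01,-0.04,0],"dr": [0,0,0],"jaw": 1},
  {"linear": [0.01,-0.04,0],"dr": [0,0,0],"jaw": 1},
  {"linear": [0.01,-0.02,0],"dr": [0,0,-7.9],"jaw": 1},
  {"linear": [0,0,0],"dr": [0,0,0],"jaw": 1},
])

```text
clock: 34.42
tcp_pos: [0.4939, 0.1667, 0.1363]
orientation: [3.132, 0.228, 0.005]
contact_force: [-0.4, -0.3, -0.1]
grip_width: 0.0597
```

Run:
```python
from h import *
plan([*fr(RO,RY,-.188),.065],8.4)
im=viewer.grab_frame("wrist"); cv2.imwrite("pics/w29.png",im[:,:,::-1])
```

```text
t 34.42 tcp [0.4939 0.1667 0.1363] yaw 8.32 tilt [ 0.1805 -0.0538] F [-0.4 -0.3 -0.1] w 0.0597 q [-0.01  0.39 -0.53  1.98  0.27  0.83 -2.12]
->  [0.5    0.1618 0.065 ] lin [0.0051 0.0056 0.0713] |0.072| dr [ 0.08 -0.17 -0.08]
```

View pics/w29.png

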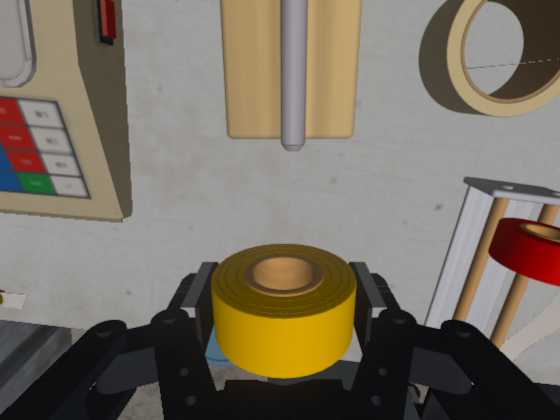

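Request:
drive_tool([
  {"linear": [0.005,0.005,0.02],"dr": [0,-0.1,0],"jaw": 1},
  {"linear": [0,0,0.025],"dr": [0,0,0],"jaw": 1},
  {"linear": [0,0,0.01],"dr": [0,0,0],"jaw": 1},
  {"linear": [0,0,0],"dr": [0,0,0],"jaw": 1},
])

```text
clock: 34.98
tcp_pos: [0.4986, 0.1546, 0.0765]
orientation: [3.129, 0.207, -0.004]
contact_force: [-0.2, -0.7, 0.0]
grip_width: 0.0596
```

Run:
```python
from h import *
plan([*fr(RO,RY,-.185),.065],8.4)
```

```text
t 34.98 tcp [0.4986 0.1546 0.0765] yaw 7.57 tilt [-0.1169 -0.364 ] F [-0.2 -0.7  0. ] w 0.0596 q [-0.03  0.48 -0.48  2.02  0.34  0.72 -2.17]
->  [0.503  0.1623 0.065 ] lin [ 0.0054 -0.0071  0.0115] |0.015| dr [ 0.34  0.17 -0.83]
```

Request:
drive_tool([
  {"linear": [0.005,-0.007,0.006],"dr": [0.3,0.2,-0.8],"jaw": 1},
  {"linear": [0,0,0.005],"dr": [0,0,0],"jaw": 1},
  {"linear": [0,0,0],"dr": [0,0,0],"jaw": 1},
])

```text
clock: 35.35
tcp_pos: [0.5038, 0.1626, 0.0657]
orientation: [-3.133, -0.229, -0.004]
contact_force: [0.2, -0.1, -0.8]
grip_width: 0.0591
```

Run:
```python
from h import *
plan([*fr(RO,RY,-.130),.065],8.4)
im=viewer.grab_frame("wrist"); cv2.imwrite("pics/w30.png",im[:,:,::-1])
im=viewer.grab_frame("scene"); crop(im,100,190,260,310,"pics/s10.png",5)
```

```text
t 35.35 tcp [0.5038 0.1626 0.0657] yaw 8.37 tilt [0.1596 0.018 ] F [ 0.2 -0.1 -0.8] w 0.0591 q [-0.05  0.51 -0.48  2.01  0.36  0.7  -2.17]
->  [0.5574 0.1703 0.065 ] lin [0.0541 0.0002 0.0009] |0.054| dr [ 0.01 -0.16 -0.03]
```

View pics/w30.png

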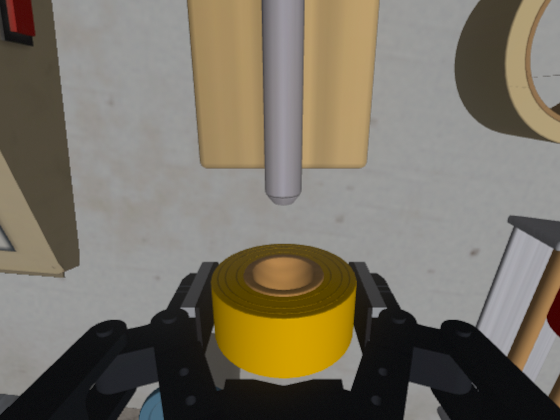

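View pics/s10.png

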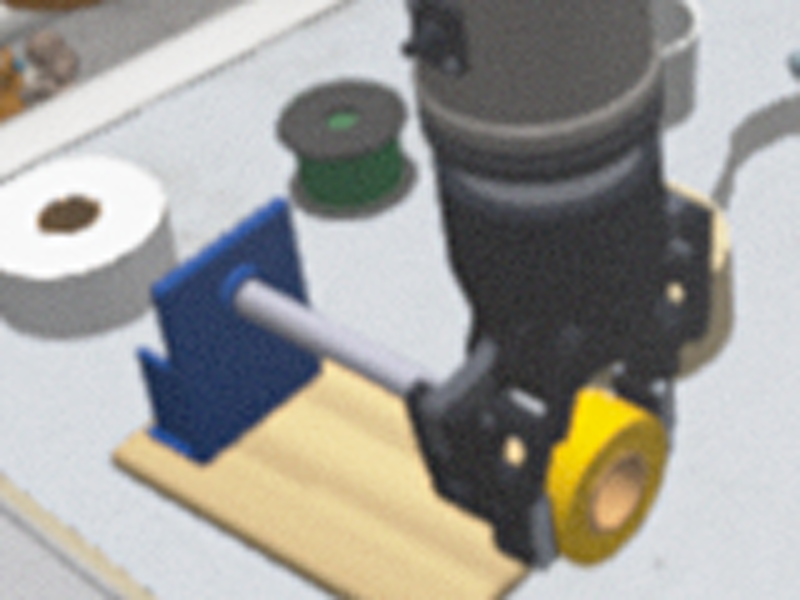

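Request:
drive_tool([
  {"linear": [0.018,0,0],"dr": [0,0,0],"jaw": 1},
  {"linear": [0.018,0,0],"dr": [0,0,0],"jaw": 1},
  {"linear": [0.015,0,0],"dr": [0,0,0],"jaw": 1},
])

```text
clock: 35.83
tcp_pos: [0.5551, 0.1703, 0.0672]
orientation: [3.133, 0.231, 0.006]
contact_force: [-0.4, -0.4, 0.3]
grip_width: 0.0598
```

Run:
```python
from h import *
plan([*fr(RO,RY,-.075),.065],8.4)
im=viewer.grab_frame("wrist"); crop(im,130,0,410,400,"pics/w31.png",2)
im=viewer.grab_frame("scene"); crop(im,100,190,260,310,"pics/s11.png",5)
```

```text
t 35.83 tcp [0.5551 0.1703 0.0672] yaw 8.43 tilt [0.2172 0.0025] F [-0.4 -0.4  0.3] w 0.0598 q [-0.05  0.57 -0.47  1.89  0.36  0.76 -2.14]
->  [0.6118 0.1783 0.065 ] lin [0.0573 0.0004 0.0024] |0.057| dr [ 0.03 -0.22  0.03]
```

View pics/w31.png

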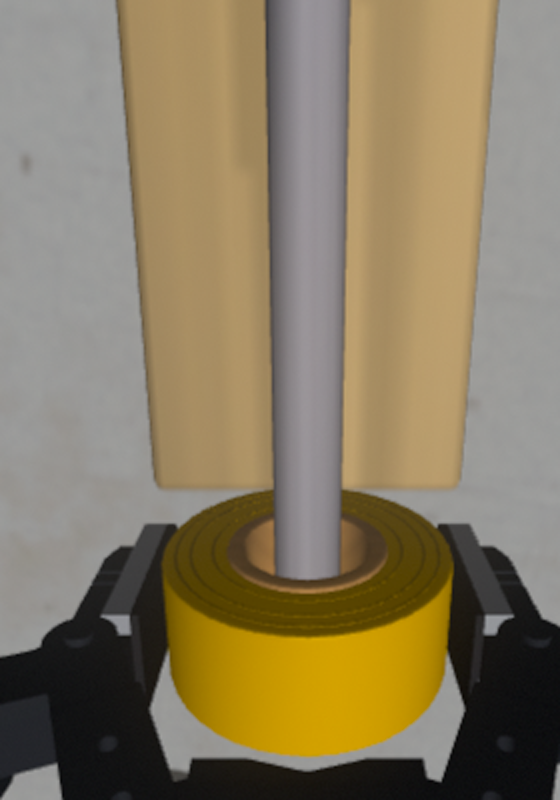

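View pics/s11.png

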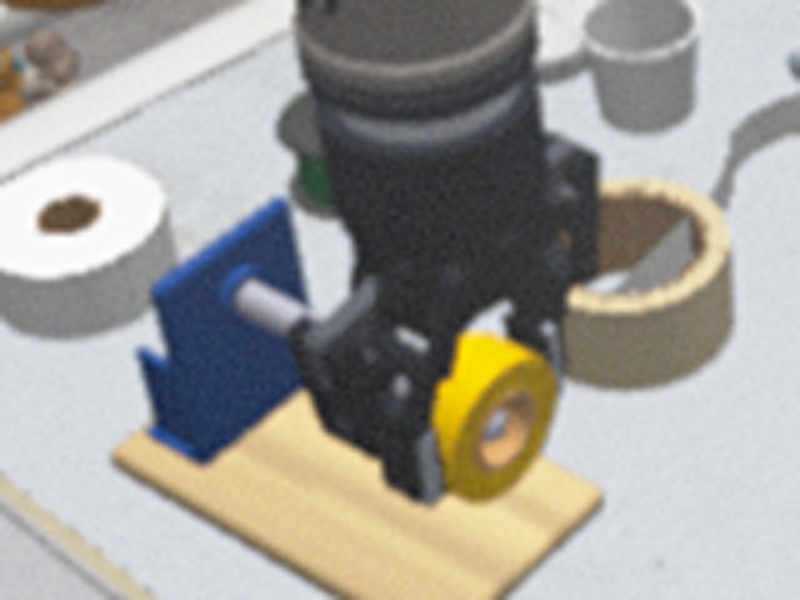

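Request:
drive_tool([
  {"linear": [0.019,0,0.0025],"dr": [0,-0.2,0],"jaw": 1},
  {"linear": [0.019,0,0.0005],"dr": [0,0,0],"jaw": 1},
  {"linear": [0.017,0,0.0005],"dr": [0,0,0],"jaw": 1},
  {"linear": [0,0,0],"dr": [0,0,0],"jaw": 1},
])

```text
clock: 36.42
tcp_pos: [0.609, 0.1784, 0.0633]
orientation: [3.132, 0.231, -0.003]
contact_force: [-0.4, 0.0, -1.4]
grip_width: 0.0594
```

Run:
```python
from h import *
plan([*fr(RO,RY,-.075),.059],8.4)
im=viewer.grab_frame("wrist"); cv2.imwrite("pics/w32.png",im[:,:,::-1])
```

```text
t 36.42 tcp [0.609  0.1784 0.0633] yaw 8.43 tilt [-0.091  -0.0529] F [-0.4  0.  -1.4] w 0.0594 q [-0.06  0.65 -0.45  1.76  0.37  0.83 -2.11]
->  [0.6118 0.1783 0.059 ] lin [0.0028 0.0005 0.0043] |0.005| dr [0.04 0.1  0.03]
```

View pics/w32.png

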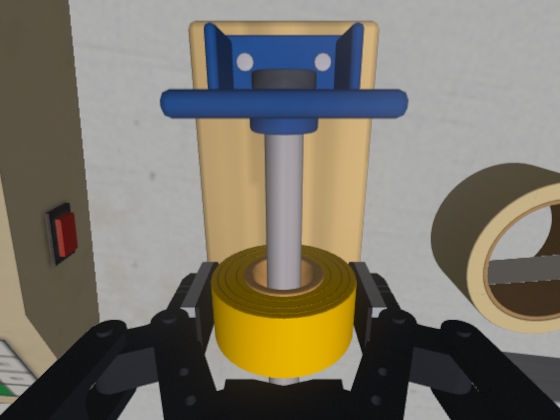

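Request:
drive_tool([
  {"linear": [0.002,0,0.004],"dr": [0,0,0],"jaw": 1},
  {"linear": [0,0,0],"dr": [0,0,0],"jaw": 1},
  {"linear": [0,0,0],"dr": [0,0,0],"jaw": 0.3},
  {"linear": [0,0,0],"dr": [0,0,0],"jaw": 0.15},
  {"linear": [0,0,0],"dr": [0,0,0],"jaw": 0},
  {"linear": [0,0,0],"dr": [0,0,0],"jaw": 0},
])

```text
clock: 37.22
tcp_pos: [0.6072, 0.1785, 0.0597]
orientation: [3.131, 0.234, -0.007]
contact_force: [1.0, -0.1, -0.4]
grip_width: 0.0856
```

Request:
drive_tool([
  {"linear": [0,0,-0.02],"dr": [0,0,0],"jaw": 0},
  {"linear": [0,0,-0.035],"dr": [0,0,0],"jaw": 0},
  {"linear": [0,0,-0.045],"dr": [0,0,0],"jaw": 0},
  {"linear": [0,0,0],"dr": [0,0,0],"jaw": 0},
])

```text
clock: 37.72
tcp_pos: [0.6082, 0.1796, 0.1666]
orientation: [3.132, 0.235, -0.004]
contact_force: [-0.1, 0.6, -0.6]
grip_width: 0.0852
```

Run:
```python
from h import *
c=viewer.calibration("wrist")
plan([.499,-.0178,.15],0.5)
im=viewer.grab_frame("wrist"); cv2.imwrite("pics/w33.png",im[:,:,::-1]);np.savez("w33.npz",**c)
for x in (-.14,-.075,-.006): print(proj(c,[*fr(RO,RY,x),.085]))
```

```text
t 37.73 tcp [0.6082 0.1796 0.1666] yaw 8.57 tilt [-0.1396 -0.0657] F [-0.1  0.6 -0.6] w 0.0852 q [-0.02  0.52 -0.5   1.69  0.29  1.   -2.04]
->  [ 0.499  -0.0178  0.15  ] lin [-0.1373  0.1789  0.0171] |0.226| dr [0.05 0.14 8.07]
[285.8472 289.4751]
[286.2747 210.1761]
[286.8192 109.1524]
```

View pics/w33.png

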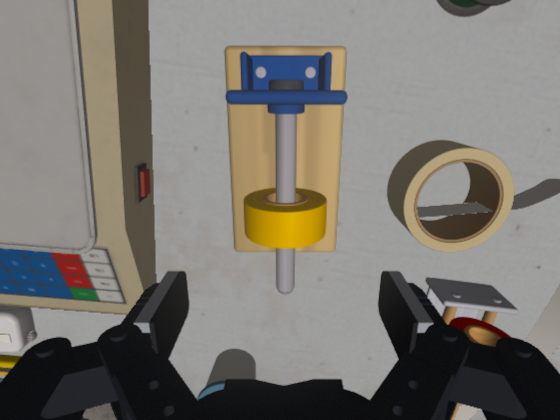

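Run:
```python
from h import *
c=dict(np.load("w33.npz"))
im=cv2.imread("pics/w33.png")[:,:,::-1]; crop(im,230,170,350,300,"pics/w33c.png",6)
for v in (208,212,243,246): print(v,onz(c,286,v,.109))
```

```text
208 [0.6216 0.1802 0.109 ]
212 [0.6189 0.1798 0.109 ]
243 [0.5975 0.1765 0.109 ]
246 [0.5954 0.1762 0.109 ]
```

View pics/w33c.png

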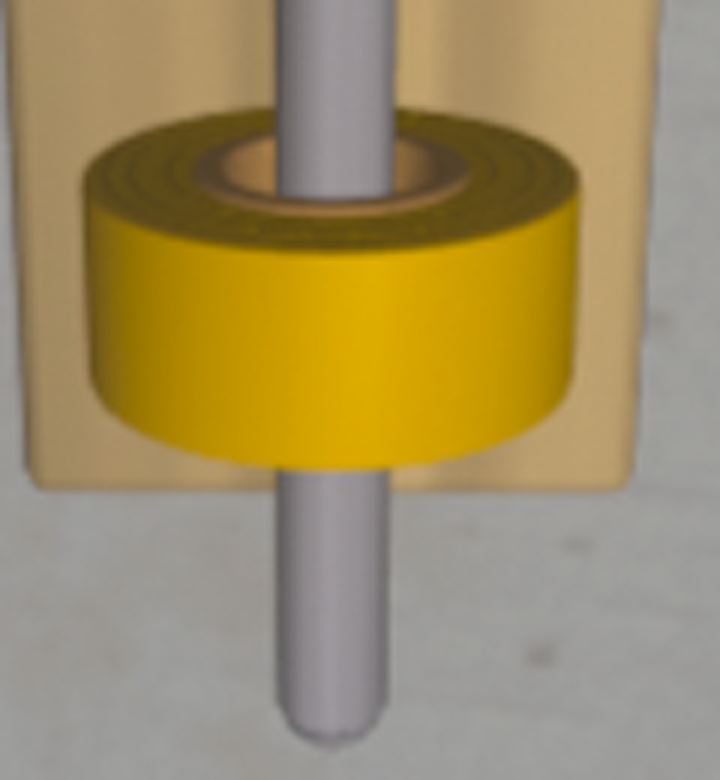

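Request:
drive_tool([
  {"linear": [-0.027,0.036,0],"dr": [0,0,0],"jaw": 0},
  {"linear": [-0.027,0.036,0],"dr": [0,0,0],"jaw": 0},
  {"linear": [-0.027,0.036,0],"dr": [0,0,0],"jaw": 0},
  {"linear": [-0.027,0.036,0],"dr": [0,0,0],"jaw": 0},
  {"linear": [-0.02,0.028,0],"dr": [0,0,8],"jaw": 0},
  {"linear": [0,0,0],"dr": [0,0,0],"jaw": 0},
])

```text
clock: 38.52
tcp_pos: [0.4995, -0.0163, 0.1631]
orientation: [3.139, 0.01, -0.019]
contact_force: [-0.3, 1.0, 0.6]
grip_width: 0.0854
```

Run:
```python
from h import *
plan([.499,-.0178,.11],0.5)
```

```text
t 38.52 tcp [ 0.4995 -0.0163  0.1631] yaw 0.36 tilt [-0.6863 -0.1508] F [-0.3  1.   0.6] w 0.0854 q [ 0.31  0.32 -0.48  2.    0.19  0.88 -1.84]
->  [ 0.499  -0.0178  0.11  ] lin [0.0001 0.0014 0.0532] |0.053| dr [ 0.15  0.69 -0.14]
```

Request:
drive_tool([
  {"linear": [0,0,0.025],"dr": [0,0.6,0],"jaw": 0},
  {"linear": [0,0,0.03],"dr": [0,0,0],"jaw": 0},
  {"linear": [0,0,0.01],"dr": [0,0,0],"jaw": 0},
  {"linear": [0,0,0],"dr": [0,0,0],"jaw": 0},
])

```text
clock: 39.02
tcp_pos: [0.5003, -0.0137, 0.097]
orientation: [3.141, 0.02, -0.0]
contact_force: [0.0, 0.0, -0.0]
grip_width: 0.0853
```

Run:
```python
from h import *
plan([.499,-.0178,.042],0.5)
```

```text
t 39.02 tcp [ 0.5003 -0.0137  0.097 ] yaw 0.71 tilt [-0.0127 -0.0485] F [ 0.  0. -0.] w 0.0853 q [ 0.27  0.41 -0.45  2.06  0.27  0.72 -1.9 ]
->  [ 0.499  -0.0178  0.042 ] lin [-0.0013  0.0041  0.055 ] |0.055| dr [0.05 0.01 0.21]
```

Request:
drive_tool([
  {"linear": [-0.001,0.004,0.02],"dr": [0,0,0.2],"jaw": 0},
  {"linear": [0,0,0.02],"dr": [0,0,0],"jaw": 0},
  {"linear": [0,0,0.008],"dr": [0,0,0],"jaw": 0},
])

```text
clock: 39.4
tcp_pos: [0.5029, -0.0163, 0.0513]
orientation: [3.141, 0.018, 0.01]
contact_force: [-1.1, 0.3, -1.5]
grip_width: 0.0855
```

Run:
```python
from h import *
plan([.499,-.0178,.042],0.5)
```

```text
t 39.40 tcp [ 0.5029 -0.0163  0.0513] yaw 0.65 tilt [ 0.3518 -0.0199] F [-1.1  0.3 -1.5] w 0.0855 q [ 0.24  0.49 -0.41  2.08  0.33  0.63 -1.95]
->  [ 0.499  -0.0178  0.042 ] lin [-0.004   0.0014  0.0093] |0.010| dr [ 0.02 -0.35  0.15]
```

Request:
drive_tool([
  {"linear": [-0.004,0.0015,0.009],"dr": [0,-0.4,0.1],"jaw": 0},
  {"linear": [0,0,0],"dr": [0,0,0],"jaw": 0.3},
  {"linear": [0,0,0],"dr": [0,0,0],"jaw": 0.7},
  {"linear": [0,0,0],"dr": [0,0,0],"jaw": 1},
  {"linear": [0,0,0],"dr": [0,0,0],"jaw": 1},
])

```text
clock: 40.02
tcp_pos: [0.5008, -0.0177, 0.0444]
orientation: [3.141, 0.015, 0.004]
contact_force: [0.1, -0.8, -0.9]
grip_width: 0.0579
```

Run:
```python
from h import *
plan([.499,-.0178,.042],0.5)
```

```text
t 40.02 tcp [ 0.5008 -0.0177  0.0444] yaw 0.56 tilt [ 0.1412 -0.0421] F [ 0.1 -0.8 -0.9] w 0.0579 q [ 0.24  0.5  -0.4   2.09  0.33  0.61 -1.96]
->  [ 0.499  -0.0178  0.042 ] lin [-0.0018  0.0001  0.0024] |0.003| dr [ 0.04 -0.14  0.06]
```

Request:
drive_tool([
  {"linear": [0,0,-0.045],"dr": [0,0,0],"jaw": 1},
  {"linear": [0,0,-0.045],"dr": [0,0,0],"jaw": 1},
  {"linear": [0,-0.038,0],"dr": [0,0,0],"jaw": 1},
  {"linear": [0,-0.038,0],"dr": [0,0,0],"jaw": 1},
  {"linear": [0,-0.038,0],"dr": [0,0,0],"jaw": 1},
  {"linear": [0,-0.038,0],"dr": [0,0,0],"jaw": 1},
  {"linear": [0,-0.02,0],"dr": [0,0,-7.9],"jaw": 1},
  {"linear": [0,0,0],"dr": [0,0,0],"jaw": 1},
])

```text
clock: 41.02
tcp_pos: [0.4994, 0.1586, 0.1382]
orientation: [3.133, 0.231, 0.007]
contact_force: [-0.6, -1.1, 0.8]
grip_width: 0.0583
```

Run:
```python
from h import *
plan([*fr(RO,RY,-.185),.067],8.4)
```

```text
t 41.02 tcp [0.4994 0.1586 0.1382] yaw 8.42 tilt [0.2418 0.0137] F [-0.6 -1.1  0.8] w 0.0583 q [ 0.02  0.4  -0.55  1.98  0.28  0.84 -2.11]
->  [0.503  0.1623 0.067 ] lin [ 0.0038 -0.0031  0.0712] |0.071| dr [ 0.02 -0.24  0.02]
```

Request:
drive_tool([
  {"linear": [0.003,-0.005,0.025],"dr": [0,-0.2,0],"jaw": 1},
  {"linear": [0,-0.002,0.03],"dr": [0,0,-0.3],"jaw": 1},
  {"linear": [0,-0.002,0.005],"dr": [0,0,0],"jaw": 1},
  {"linear": [0,0,0],"dr": [0,0,0],"jaw": 1},
])

```text
clock: 41.52
tcp_pos: [0.5026, 0.1633, 0.0776]
orientation: [3.131, 0.216, 0.003]
contact_force: [-0.2, 0.5, -0.5]
grip_width: 0.0583
```

Run:
```python
from h import *
plan([*fr(RO,RY,-.185),.067],8.4)
```

```text
t 41.52 tcp [0.5026 0.1633 0.0776] yaw 7.89 tilt [ 0.1121 -0.162 ] F [-0.2  0.5 -0.5] w 0.0583 q [-0.03  0.49 -0.51  2.    0.36  0.73 -2.19]
->  [0.503  0.1623 0.067 ] lin [0.0003 0.001  0.0107] |0.011| dr [ 0.18 -0.09 -0.51]
```

Request:
drive_tool([
  {"linear": [0,0.001,0.006],"dr": [0.2,-0.1,-0.5],"jaw": 1},
  {"linear": [0,0,0.005],"dr": [0,0,0],"jaw": 1},
  {"linear": [0,0,0],"dr": [0,0,0],"jaw": 1},
])

```text
clock: 41.9
tcp_pos: [0.5042, 0.1615, 0.068]
orientation: [-3.133, -0.226, -0.004]
contact_force: [-0.4, -1.0, -0.4]
grip_width: 0.0581
```

Run:
```python
from h import *
plan([*fr(RO,RY,-.130),.067],8.4)
im=viewer.grab_frame("wrist"); cv2.imwrite("pics/w34.png",im[:,:,::-1])
```

```text
t 41.90 tcp [0.5042 0.1615 0.068 ] yaw 8.26 tilt [0.1591 0.0528] F [-0.4 -1.  -0.4] w 0.0581 q [-0.03  0.51 -0.5   2.01  0.37  0.71 -2.18]
->  [0.5574 0.1703 0.067 ] lin [ 0.0539 -0.0011  0.0011] |0.054| dr [-0.03 -0.17 -0.14]
```

View pics/w34.png

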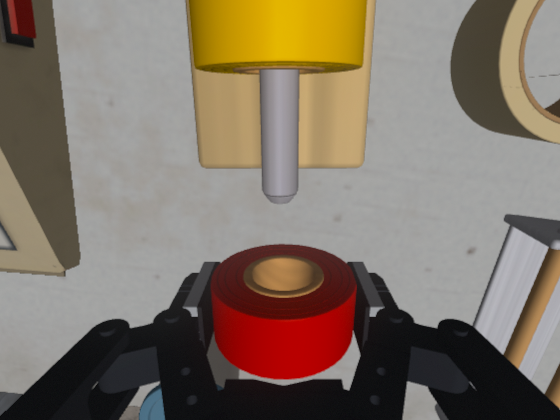

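Aligned within about 1 mm (rod tip column 280, bore 283). Insert the first half with the small lateral correction.

Request:
drive_tool([
  {"linear": [0.018,-0.001,0.001],"dr": [0,0,-0.1],"jaw": 1},
  {"linear": [0.018,0,0.0005],"dr": [0,0,0],"jaw": 1},
  {"linear": [0.012,0,0.0005],"dr": [0,0,0],"jaw": 1},
])

```text
clock: 42.32
tcp_pos: [0.5524, 0.1698, 0.067]
orientation: [-3.133, -0.23, -0.005]
contact_force: [0.1, 0.2, -1.0]
grip_width: 0.058
```

Run:
```python
from h import *
plan([*fr(RO,RY,-.111),.067],8.4)
im=viewer.grab_frame("wrist"); crop(im,130,0,410,400,"pics/w35.png",2)
im=viewer.grab_frame("scene"); crop(im,100,190,260,310,"pics/s12.png",5)
```

```text
t 42.33 tcp [0.5524 0.1698 0.067 ] yaw 8.40 tilt [0.1976 0.0435] F [ 0.1  0.2 -1. ] w 0.0580 q [-0.03  0.57 -0.49  1.9   0.38  0.76 -2.15]
->  [0.5762 0.1731 0.067 ] lin [0.024  0.0003 0.0001] |0.024| dr [-0.01 -0.2   0.  ]
```

View pics/w35.png

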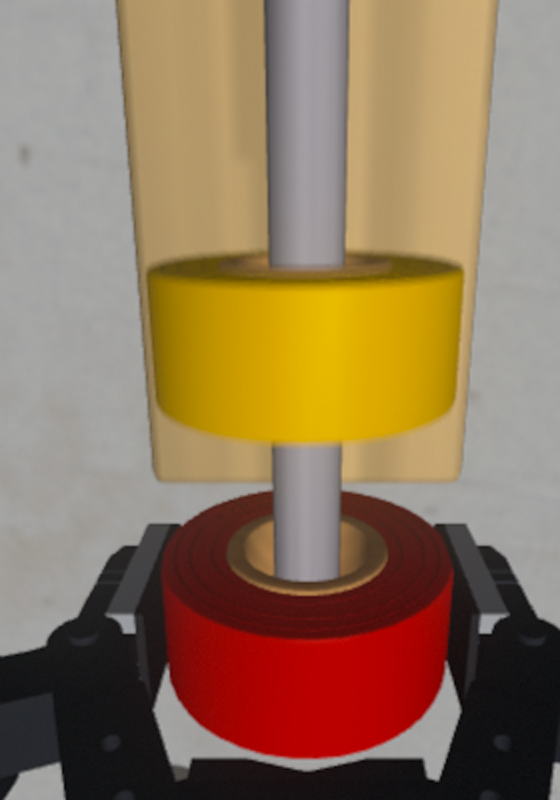

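View pics/s12.png

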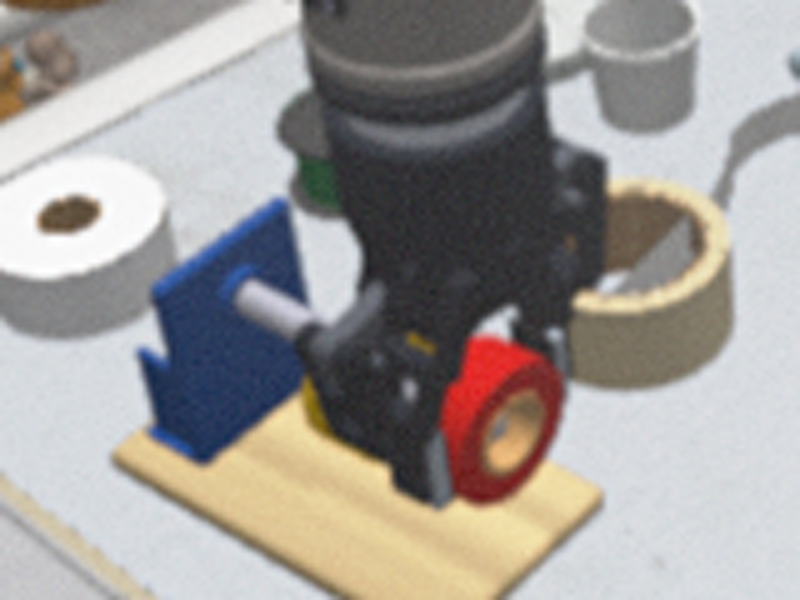

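Request:
drive_tool([
  {"linear": [0.014,0,0.0005],"dr": [0,-0.2,0],"jaw": 1},
  {"linear": [0.01,0,0.0005],"dr": [0,0,0],"jaw": 1},
  {"linear": [0,0,0],"dr": [0,0,0],"jaw": 1},
])

```text
clock: 42.8
tcp_pos: [0.5753, 0.1734, 0.0657]
orientation: [-3.133, -0.231, 0.002]
contact_force: [-0.2, -0.3, -0.9]
grip_width: 0.0577
```

Run:
```python
from h import *
plan([*fr(RO,RY,-.111),.061],8.4)
im=viewer.grab_frame("wrist"); crop(im,130,0,410,400,"pics/w36.png",2)
```

```text
t 42.80 tcp [0.5753 0.1734 0.0657] yaw 8.42 tilt [-0.0865 -0.0057] F [-0.2 -0.3 -0.9] w 0.0577 q [-0.04  0.6  -0.48  1.84  0.38  0.79 -2.14]
->  [0.5762 0.1731 0.061 ] lin [0.0009 0.0004 0.0047] |0.005| dr [-0.01  0.09  0.02]
```

View pics/w36.png

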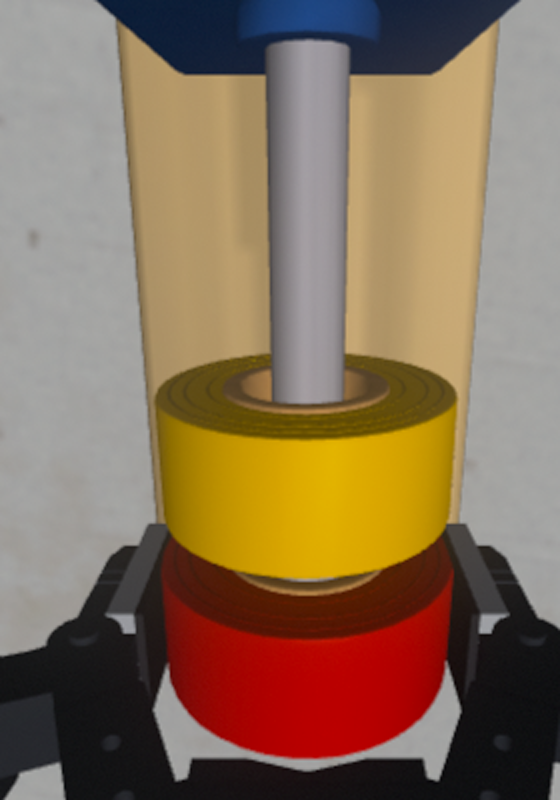

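Request:
drive_tool([
  {"linear": [0,0,0.0045],"dr": [0,0,0],"jaw": 1},
  {"linear": [0,0,0],"dr": [0,0,0],"jaw": 1},
  {"linear": [0,0,0],"dr": [0,0,0],"jaw": 0.3},
  {"linear": [0,0,0],"dr": [0,0,0],"jaw": 0.15},
  {"linear": [0,0,0],"dr": [0,0,0],"jaw": 0},
  {"linear": [0,0,0],"dr": [0,0,0],"jaw": 0},
])

```text
clock: 43.6
tcp_pos: [0.5734, 0.1733, 0.0611]
orientation: [3.132, 0.232, -0.004]
contact_force: [0.6, -0.1, 0.1]
grip_width: 0.0855
```

Request:
drive_tool([
  {"linear": [0,0,-0.02],"dr": [0,0,0],"jaw": 0},
  {"linear": [0,0,-0.035],"dr": [0,0,0],"jaw": 0},
  {"linear": [0,0,-0.045],"dr": [0,0,0],"jaw": 0},
  {"linear": [-0.03,0,-0.04],"dr": [0,0,0],"jaw": 0},
  {"linear": [-0.03,0.04,-0.03],"dr": [0,0,0],"jaw": 0},
  {"linear": [-0.02,0.05,0],"dr": [0,0,0],"jaw": 0},
  {"linear": [0,0.05,0],"dr": [0,0,0],"jaw": 0},
  {"linear": [0,0,0],"dr": [0,0,0],"jaw": 0},
])

```text
clock: 44.6
tcp_pos: [0.5156, 0.0217, 0.2478]
orientation: [3.132, 0.238, 0.014]
contact_force: [-0.3, 0.7, 0.6]
grip_width: 0.0853
```

Run:
```python
from h import *
st()
im=viewer.grab_frame("top"); cv2.imwrite("pics/t3.png",im[:,:,::-1])
im=viewer.grab_frame("scene"); cv2.imwrite("pics/s13.png",im[:,:,::-1])
```

```text
t 44.60 tcp [0.5156 0.0217 0.2478] yaw 8.69 tilt [0.5126 0.013 ] F [-0.3  0.7  0.6] w 0.0853 q [ 0.3   0.24 -0.54  1.89  0.14  1.04 -1.72]
```

View pics/t3.png

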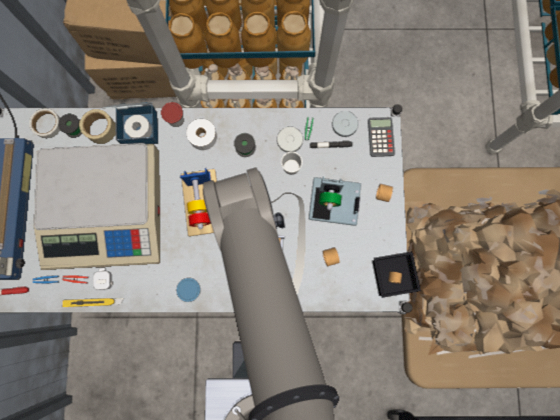

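View pics/s13.png

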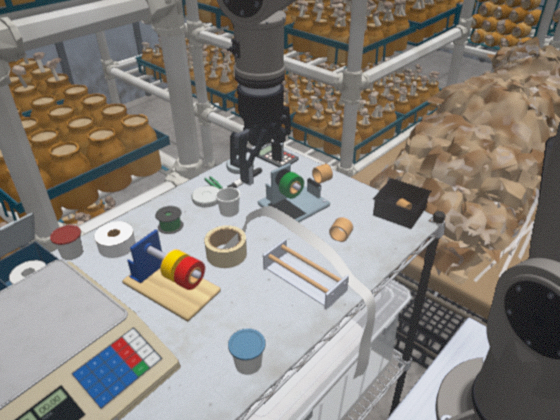

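Run:
```python
from h import *
s=viewer.calibration("scene");t=viewer.calibration("top")
def cen(im,lo,hi,box):
    h=cv2.cvtColor(im,cv2.COLOR_BGR2HSV); m=((h[...,0]>=lo)&(h[...,0]<=hi)&(h[...,1]>130)).astype(np.uint8)
    x0,y0,x1,y1=box; k=np.zeros_like(m);k[y0:y1,x0:x1]=m[y0:y1,x0:x1]
    p=np.argwhere(k)[:,::-1]; return p.mean(0),p.min(0),p.max(0),len(p)
A=cv2.imread("pics/scene0.png");B=cv2.imread("pics/s13.png")
for n,lo,hi in [("red",0,6),("yel",20,32)]:
    print(n,cen(A,lo,hi,(130,235,230,300)),cen(B,lo,hi,(130,235,230,300)))
e=(proj(s,[*fr(RO,RY,-.08),.079])-proj(s,[*fr(RO,RY,-.07),.079])); print("px per 10mm",e)
C=cv2.imread("pics/t3.png")
for n,lo,hi in [("red",0,6),("yel",20,32)]:
    print("top",n,cen(cv2.imread("pics/top0.png"),lo,hi,(180,170,216,240)),cen(C,lo,hi,(180,170,210,240)))
g=cen(C,55,80,(310,175,360,225)); print("green",g, onz(t,*g[0],.105)); 
for x in(-.018,-.032,-.046): print(proj(t,[*fr(DO,DY,x),.107]))
```

```text
red (array([186.6317, 270.7861]), array([174, 256]), array([203, 288]), 505) (array([187.0677, 271.354 ]), array([175, 256]), array([203, 288]), 517)
yel (array([170.146 , 262.3341]), array([159, 249]), array([186, 280]), 452) (array([170.9385, 263.1229]), array([160, 250]), array([187, 281]), 423)
px per 10mm [3.7473 1.9891]
top red (array([199.3271, 217.6869]), array([189, 212]), array([210, 224]), 214) (array([198.5762, 218.4571]), array([189, 212]), array([209, 226]), 210)
top yel (array([197.7568, 204.6216]), array([187, 195]), array([209, 212]), 259) (array([195.7915, 205.5355]), array([187, 199]), array([206, 213]), 211)
green (array([329.6429, 197.7768]), array([319, 191]), array([340, 205]), 224) [ 0.6248 -0.1736  0.105 ]
[331.598  190.4523]
[331.0433 195.5858]
[330.4863 200.7399]
```

Run:
```python
from h import *
st(); print(job.hand_in()); st()
```

```text
t 44.70 tcp [0.5153 0.0264 0.2477] yaw 9.05 tilt [0.5069 0.1447] F [-0.1  0.6 -1. ] w 0.0856 q [ 0.3   0.24 -0.54  1.89  0.14  1.04 -1.72]
the job is handed in; nothing more can be done
None
the job is handed in; nothing more can be done
```

The job is done and handed in at about 44.7 s of the 144 s allowed; the hand-in gave no verdict.

I set the red and yellow rolls in the cradle and dropped the 33 mm core from the spindle into the scrap bin. Then I hung the green roll on the dispenser spindle and put yellow and red back on the storage rod in their old places.

Last checks, all from pictures and the tool readings:
- **Red and yellow rolls:** they lie about 1–3 mm from their starting places, against a limit of 15 mm.
- **Green roll:** its centre is about 34 mm in front of the dispenser's upright, going by the tool position at release, against the 18–46 mm range. The top view agrees roughly.
- **Core:** it lies in the bin, and the two larger look-alike cores were not touched.
- **Sample cups:** both stand where they were in the before and after pictures, judged by eye only.
- **Gripper:** it is open and clear of everything.

One grasp went wrong on the way. The first grip on the red roll closed about 5 mm off-centre, and I corrected it before pulling the roll off the rod. No check disagreed at the end.

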